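Press a lens insert home with bench press pliers

ROBOT

A 7-joint arm with a two-finger parallel gripper is mounted at the origin on the work surface; the furniture and walls round the work are solid. World frame = base frame: x ahead of the robot, y to its left, z up, the work surface at z = 0. Lengths are in m, angles in rad, forces in N, time in s.
With the tool pointing down it reaches from about 0.425 to 0.825 m from the base axis. Payload 3.6 kg.
Tool frame: the origin (TCP) lies at the very end of the fingers, on their centre line; the grasp point (between the pads) lies 19 mm behind it; z points along the fingers, y is the direction in which the jaws open and shut (so a half turn about z gives the same grasp; the last joint's range is limited). The gripper opens to 93 mm and grips with 3 to 60 N. Pads are 15 mm wide; open, the fingers measure 128 mm over their backs; the gripper's body (75 mm by 188 mm) begins 65 mm behind the grasp point.
Start: joints at [1.24, 0.615, -0.013, 1.423, 0.008, 1.103, -0.04], TCP at [0.195, -0.62, 0.179] pointing down, gripper open.
Joint ranges: [-3.12, 3.12], [-0.3, 2.06], [-1.34, 1.32], [0.26, 2.42], [-1.36, 4.5], [0.01, 1.98], [-2.84, 2.84]. Speed limits (rad/s): [2.79, 2.79, 3.14, 3.14, 3.14, 3.14, 3.14].

INTERFACE

Orientations are given as [roll, pitch, yaw] about the fixed x, y, z axes, in that order (R = Rz(yaw) Ry(pitch) Rx(roll)).
In Python, from cell import bot, cams gives the robot as it stands. The module is installed in compiled form; this text tells all that it offers.
- The arm moves only by the tool drive_tool, never from a script. Its argument "plan" is a list of rows, each an object of numbers: "tx", "ty", "tz": the shift along the tool's x, y, z in cm; "wx", "wy", "wz": the turn, a rotation vector about the tool's x, y, z in rad. In form: [{"tx": .., "ty": .., "tz": .., "wx": .., "wy": .., "wz": ..}, ...]. A call has 1 to 8 rows; each row is the pose to reach, as a shift and turn from the pose commanded when the call began, along the tool's axes at that moment; what a row does not reach only later rows make up. A row lasts 1/10 s, in which the tool goes at most 50 mm and 8.59 degrees, less where a joint would pass 70% of its speed; a pose out of reach is approached as far as the arm can. A call with a gripper value outside its range is refused whole. "grip" is the opening, from 0 (shut) to 1 (fully open), set as the call begins (left out, the last holds). The fingers move at their own pace and stop on an object; "grip_force" is the grip in N (left out, the last holds). Time passes only in rows, so rows that repeat a pose let the fingers close. It gives the time, the measured TCP pose, the force and the opening at its end, in the units of the state.
- bot.state(): the state, without advancing time (a new reading comes with each control period).
- cams.capture(name): name is "scene" or "top" or "wrist"; returns the picture (384x512x3 uint8, blue, green, red); there is no depth.
- cams.get_calibration(name): a dict with "camera_matrix" (3x3 intrinsics, pixels), "cam_to_world" (4x4, takes a point from camera to world coordinates); the wrist camera has in their place "hand_eye" (4x4, takes a point from camera to tool coordinates, whose origin is the TCP and whose axes are the flange's). Camera axes: x right, y up, looking along -z (the intrinsics and any distortion apply to the point x, -y, -z); pixel columns grow to the right and rows downward; lengths in m; the calibration is good to about 2 mm. A picture is of the moment at which its call begins: read the wrist's pose just before it. get_calibration takes no time and is no camera call.
- bot.hand_in(): hands the job in, once; it reports no verdict.
The state is a dict: "time": time; "joint_pos": joint angles; "joint_velocities": joint speeds; "joint_torque": joint torques, N m; "tcp_pos": TCP position; "tool_rot": TCP orientation; "ft_force": force on the tool from outside, world axes, zero at the start; "torque": the same for the moment, N m; "grip_width": finger opening in m.
Only numpy, scipy, OpenCV 4.12 (cv2) and the standard library are available. Lean on these libraries where they do the work, as an engineer would, in place of code of your own. Each camera call takes 0.05 s, during which the arm holds its last target. There are 200 camera calls.

TASK

The lens of the silver-faced housing still stands proud of its bore. Stand the housing in the nest of the bench-mounted press pliers, lens towards the brass set screw, then squeeze the two red handles together until the lens clicks fully home; stop at the click, because squeezing on cracks it. Let the handles spring fully open and leave the housing upright in the nest; the gripper must never touch the lens itself, and the things round about stay where they are.

Things in the scene. Friction and masses are not known exactly. Their poses are not given: they have to be found in the camera images.
- housing_mid (a point): middle of the silver-faced lens housing (loose, 0.1 kg, block 20.5 x 80 x 62 mm standing on its long edge). x: thickness, black back at +10 mm, silver face with the lens at -10 mm; y: length; z up. An 11 mm square boss sticks out 10 mm from the -y end, 7 to 19 mm above the foot. Pinch it across the thickness by the top 11 mm only: the lens bezel begins 13.5 mm below the top.
- lens: lens in a round black bezel 39 mm wide, 2.5 mm thick, in the silver face; origin mid outer face, axes as the housing. From housing_mid 7 mm to +y, 1.5 mm down, x = -17.7 mm at the start, -12.7 mm fully home. Slides along x only: the push grows to about 19 N at 1.6 mm, then fades; from 4 mm on it draws itself home and stays (the click). Cracks above 30 N from the press. Fingers must not touch it.
- nest (a point): where housing_mid belongs: floor 31 mm below, end stops 12 (front) and 18 mm (rear) high hold the housing's length with 1.5 mm play each way and 3 mm sloping lead-ins. x from handle ends to pivot, y left, z up. Loaded, the housing's y points to -x (boss to the pivot), its lens to -y; sideways it floats between open jaws, 5 to 9 mm clear on each side. White jaw pads reach 14 mm above this point.
- press: press pliers fixed to the desk: aluminium plate 172 x 92 x 8 mm, two steel handles with red grips on one upright pivot 78 mm beyond the origin, which lies on the desk below the lens axis; axes as nest. Right jaw: white swivel pad on a brass set screw, pushes the lens; left jaw: white pad for the housing's back. The set screw's depth differs each day by up to 4.5 mm and is not measured.
- grip_right (a point): middle of the right red grip (80 mm long along the tool, 9 mm thick, 14.5 mm high, 37.5 mm above the desk, free below), 175 mm from the pivot. Open it lies at x = -97, y = -30 mm from the press origin. A light return spring (1 to 2 N here) reopens the handle in 1 to 2 s; the handles move independently and float sideways together.
- grip_left (a point): middle of the left red grip, mirror image. Over their outsides the open grips measure 69 mm here; at the click 17 to 28 mm, as the set screw has it (the pads meet the work at 28 to 40 mm). Squeezed here, each grip takes up to about 11 N at the peak, then falls to about 3 N, and rises steeply again once the lens is home; the lens cracks at about 15 N a grip.
- dish_mid (a point): middle of the small round steel dish with screws, 69 mm across, 18 mm high (bystander)
- gauge_mid (a point): middle of the plug gauge, a metal rod 113 mm long, 18 mm thick (bystander)
- driver_mid (a point): middle of the yellow screwdriver, 194 mm long, lying (bystander)
- done_a_mid (a point): middle of another lens housing, all black, empty bore, standing on its edge, 27 x 91 x 63 mm (bystander)
Things that resemble listed ones, but are neither listed nor needed, are in the scene too. Leave any purple look-alike of the part that bears housing_mid alone.

How it is judged:
On the way, in this order (a step that is already met when the one before it is completed fails the run):
1. the housing stands upright in the nest, lens towards the set screw, the lens still proud (x of housing_mid in the frame of nest between -0.004 and 0.004 m and y of housing_mid in the frame of nest between -0.013 and 0.013 m and z of housing_mid in the frame of nest between -0.003 and 0.003 m and angle between housing_mid's own z axis and vertical below 0.08 rad and angle between the x axis of housing_mid and the y axis of nest, either way round below 0.15 rad and y of lens in the frame of nest below -0.003 m and x of lens in the frame of housing_mid below -0.0155 m), for 0.2 s.
2. both handles are squeezed in and the lens is fully home, the housing still in the nest (x of housing_mid in the frame of nest between -0.004 and 0.004 m and y of housing_mid in the frame of nest between -0.013 and 0.013 m and z of housing_mid in the frame of nest between -0.003 and 0.003 m and angle between housing_mid's own z axis and vertical below 0.08 rad and angle between the x axis of housing_mid and the y axis of nest, either way round below 0.15 rad and y of lens in the frame of nest below -0.003 m and x of lens in the frame of housing_mid above -0.0135 m and y of grip_left in the frame of press below 0.024 m and y of grip_right in the frame of press above -0.024 m), for 0.1 s.
At the end, for the whole second after the job is handed in: Lens fully home (within 0.8 mm), housing at rest and upright (5 degrees) in the nest, lens towards the set screw, within 4 mm lengthwise, 13 mm sideways and 9 degrees of its place; both handles sprung open (each grip within 3 mm of fully open) (x of housing_mid in the frame of nest between -0.004 and 0.004 m and y of housing_mid in the frame of nest between -0.013 and 0.013 m and z of housing_mid in the frame of nest between -0.003 and 0.003 m and angle between housing_mid's own z axis and vertical below 0.08 rad and angle between the x axis of housing_mid and the y axis of nest, either way round below 0.15 rad and y of lens in the frame of nest below -0.003 m and x of lens in the frame of housing_mid above -0.0135 m and y of grip_left in the frame of press above 0.027 m and y of grip_right in the frame of press below -0.027 m and linear speed of lens below 0.02 m/s); the robot touches nothing.
It fails at once if the press pushes on the lens with more than 30 N (the lens cracks) (contact force between press and lens above 30 N).
It fails at once if the gripper touches the lens (contact force between the fingers and lens above 1 N).
It fails at once if a bystander is moved by more than 15 mm (distance of any of dish_mid, gauge_mid, driver_mid, done_a_mid from where it was at the start of the episode above 0.015 m).
It also fails if it takes over 69 s, if anything falls off the work surface, if the arm or the gripper's body presses on something with over 40 N, if the wrist force passes 120 N, or if a joint passes its speed limit or range.

## Working session

There is one attempt and no reset: what is moved stays moved. The work goes in short steps, Python scripts to look and compute and a tool call to move; the robot and the scene stay as the last step left them, time stands still between calls to the robot, and variables do not carry over. Pictures are saved under pics/ and viewed, about 8 in all and at most 12, crops included, and the job is handed in when it is done.

Besides the shell and the picture viewer there is one more tool, called after "Request:" as name(argument=value, ...), one argument or row to a line, values as JSON. drive_tool: Moves the arm, as the interface text tells. Its arguments: {"type":"object","properties":{"plan":{"type":"array","items":{"type":"object","properties":{"tx":{"type":"number"},"ty":{"type":"number"},"tz":{"type":"number"},"wx":{"type":"number"},"wy":{"type":"number"},"wz":{"type":"number"}}}},"grip":{"type":"number"},"grip_force":{"type":"number"}},"required":["plan"]}

```bash
mkdir -p pics
cat > h.py <<'E'
import numpy as np, cv2
from cell import bot, cams
from scipy.spatial.transform import Rotation as R
def pose():
    s=bot.state(); T=np.eye(4); T[:3,:3]=R.from_euler('xyz',s['tool_rot']).as_matrix(); T[:3,3]=s['tcp_pos']; return s,T
def cal(n,T=None):
    c=cams.get_calibration(n); K=np.array(c['camera_matrix'])
    return K,(np.array(c['cam_to_world']) if n!='wrist' else T@np.array(c['hand_eye']))
def ray(n,u,v,z,T=None):
    K,M=cal(n,T); d=np.linalg.inv(K)@[u,v,1]; d=M[:3,:3]@[d[0],-d[1],-d[2]]; o=M[:3,3]
    return o+d*(z-o[2])/d[2]
def proj(n,p,T=None):
    K,M=cal(n,T); q=np.linalg.inv(M)@np.append(p,1); q=K@[q[0],-q[1],-q[2]]; return q[:2]/q[2]
E
python3 - <<'E'
from h import *
s,T=pose(); print(s)
for n in('scene','top'):
    im=cams.capture(n); cv2.imwrite(f'pics/{n}0.png',im); c=cams.get_calibration(n); print(n,c)
print(cams.get_calibration('wrist'))
a=cv2.imread('pics/top0.png'); cv2.imwrite('pics/top0b.png',cv2.resize(a,(800,600),interpolation=cv2.INTER_CUBIC))
E
```

```text
{'time': 0.0, 'joint_pos': array([ 1.23951627,  0.61590307, -0.01263974,  1.42488398,  0.00810007,
        1.10339046, -0.04038077]), 'joint_velocities': array([ 0.00265302,  0.00092036, -0.00023184, -0.00022034,  0.00024267,
       -0.00047659, -0.00212915]), 'joint_torque': array([-6.80450757e-04, -4.58938408e+01,  2.08931831e-01, -1.65746284e+01,
       -6.11149566e-02,  2.05077510e-02,  2.48077049e-04]), 'tcp_pos': array([ 0.1948079 , -0.61919033,  0.17749666]), 'tool_rot': array([-3.13905785e+00,  2.25194429e-05,  3.04884851e-01]), 'ft_force': array([ 0.20742553, -0.31724908, -0.12801869]), 'torque': array([ 0.01571939, -0.03360991, -0.01487113]), 'grip_width': 0.09298614129140427}
scene {'camera_matrix': array([[474.64559649,   0.        , 261.55124997],
       [  0.        , 474.64559649, 192.26124417],
       [  0.        ,   0.        ,   1.        ]]), 'cam_to_world': array([[-0.62216898,  0.37224677, -0.68872208, -0.37823638],
       [-0.78278887, -0.28215471,  0.5546443 ,  0.78724954],
       [ 0.01213837,  0.88420646,  0.46693853,  0.68240456],
       [ 0.        ,  0.  
[... 398 characters left out ...]
,
       [-4.63392005e-03,  2.03780831e-01,  9.79005567e-01,
         1.16877280e+00],
       [ 0.00000000e+00,  0.00000000e+00,  0.00000000e+00,
         1.00000000e+00]])}
{'camera_matrix': array([[292.33633665,   0.        , 258.9766564 ],
       [  0.        , 292.33633665, 193.06086427],
       [  0.        ,   0.        ,   1.        ]]), 'hand_eye': array([[ 1.16422183e-03,  9.65527301e-01,  2.60299206e-01,
         7.23057001e-02],
       [ 9.99999239e-01, -1.01810447e-03, -6.96173046e-04,
        -1.03219744e-03],
       [-4.07162297e-04,  2.60299818e-01, -9.65527752e-01,
        -2.06439430e-01],
       [ 0.00000000e+00,  0.00000000e+00,  0.00000000e+00,
         1.00000000e+00]])}
```

View pics/top0b.png

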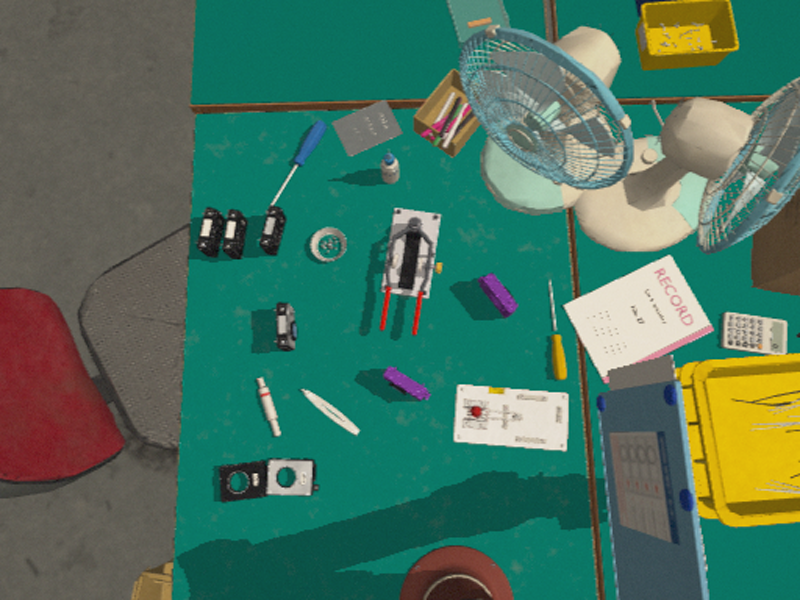

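View pics/scene0.png

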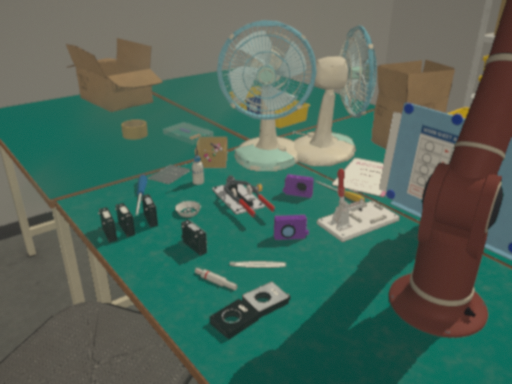

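The housing candidates in the 800x600 top picture are the three black blocks at (210,230), (235,232) and (272,230), the block at (285,326) with a silver edge, and the purple look-alikes at (497,294) and (407,384). (285,326) seems to fit, so I'm checking it in a crop.

Run:
```python
from h import *
t=cv2.imread('pics/top0.png'); s=cv2.imread('pics/scene0.png')
a=cv2.resize(t[125:230,120:290],(800,494),interpolation=cv2.INTER_CUBIC)
b=cv2.resize(s[165:265,90:310],(800,364),interpolation=cv2.INTER_CUBIC)
o=np.vstack([cv2.resize(a,(500,309)),cv2.resize(b,(500,228))])
o=np.zeros((600,800,3),np.uint8)
o[:,:400]=cv2.resize(t[175:235,165:205],(400,600),interpolation=cv2.INTER_CUBIC)
o[:,400:]=cv2.resize(t[125:218,235:297],(400,600),interpolation=cv2.INTER_CUBIC)
cv2.imwrite('pics/c1.png',o)
cv2.imwrite('pics/c2.png',cv2.resize(s[180:260,90:210],(800,533),interpolation=cv2.INTER_CUBIC))
```

```text
(no output)
```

View pics/c1.png

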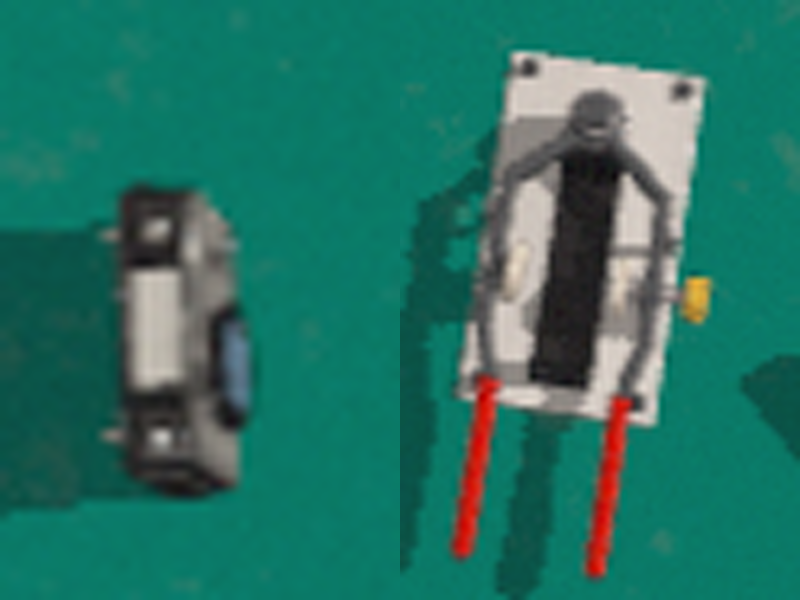

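View pics/c2.png

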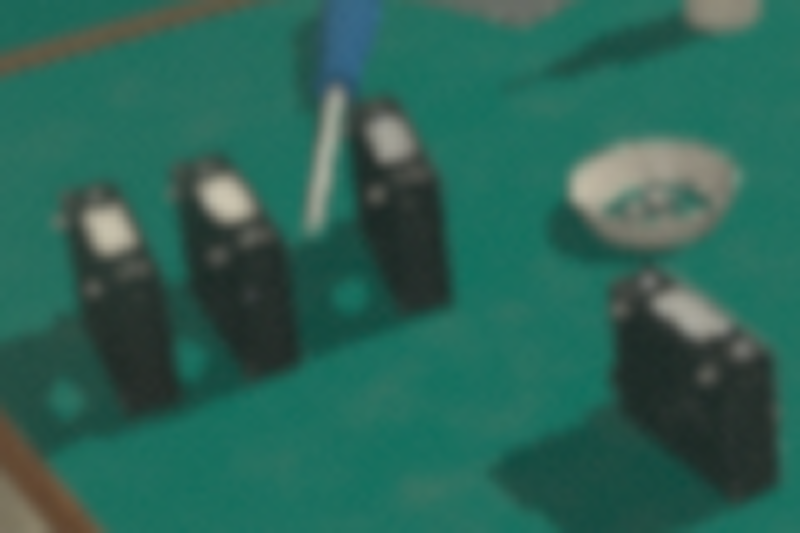

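The block at (285,326) in the 800x600 top view is the one meant. It stands alone with a silver face and a blue lens in a black bezel pointing to world -y, so it's already oriented nearly like the nest. The press has its handles towards the robot and the set screw at -y. Next I'm computing the poses.

Run:
```python
from h import *
P=lambda x,y,z: ray('top',165+x/10,175+y/10,z)
Q=lambda x,y,z: ray('top',235+(x-400)/6.45,125+y/6.45,z)
print('housing',P(158,339,.062),[P(*a,.062)[:2].round(4) for a in((121,190),(129,490),(190,190),(195,490))])
c=[Q(*a,.008) for a in((512,52),(705,80),(655,425),(458,395))]
print('plate',np.round(c,4)); print(np.mean(c,0)); d=c[0]+c[1]-c[2]-c[3]; print('yaw',np.arctan2(d[1],d[0]), np.linalg.norm(d)/2)
l=[Q(487,380,.045),Q(462,557,.045)]; r=[Q(624,400,.045),Q(597,575,.045)]
gl,gr=np.mean(l,0),np.mean(r,0); print(gl,gr,np.linalg.norm(gl-gr)); e=gl-gr; x=np.array([e[1],-e[0]])/np.hypot(*e[:2]); print('yawg',np.arctan2(x[1],x[0])); y=np.arctan2(d[1],d[0]);
print('origin',(gl+gr)[:2]/2+.097*np.array([np.cos(y),np.sin(y)]), 'pivot?',Q(598,115,.045))
for z in(.0,.018):print('dish',ray('top',328*.64,245*.64,z))
```

```text
housing [0.49018857 0.29814445 0.062     ] [array([0.5334, 0.3094]), array([0.4476, 0.3056]), array([0.5329, 0.2898]), array([0.4471, 0.2871])]
plate [[0.7303 0.0929 0.008 ]
 [0.7138 0.0013 0.008 ]
 [0.5467 0.0304 0.008 ]
 [0.5633 0.1213 0.008 ]]
[0.63851087 0.06148683 0.008     ]
yaw -0.1702701843134614 0.16955634730579033
[0.52136436 0.112728   0.045     ] [0.51115787 0.05227081 0.045     ] 0.06131268228166005
yawg -0.1672447678040531
origin [0.6118584  0.06606289] pivot? [0.68505631 0.05321106 0.045     ]
dish [0.66015082 0.22451327 0.        ]
dish [0.65461778 0.22210516 0.018     ]
```

Run:
```python
from h import *
f=lambda x,y,z: ray('top',x*.64,y*.64,z)[:2].round(3)
for n,p in dict(base=(455,580),panTL=(600,390),panTR=(680,362),panBL=(625,600),tray=(690,375),fan1base=(575,180),fan2base=(590,230),fan2headL=(700,240),fan1headBot=(570,185),rec=(600,375),calc=(755,330)).items(): print(n,[f(*p,z) for z in(0,.1,.2,.3)])
for z in(0,.15,.3,.45):print(proj('scene',[.195,-.62,z]),proj('scene',[.25,-.3,z]), proj('scene',[.55,-.2,z]))
s,T=pose(); im=cams.capture('wrist'); cv2.imwrite('pics/w0.png',im)
o=np.zeros((384,712,3),np.uint8); o[:,:512]=im; sc=cv2.imread('pics/scene0.png'); o[:,512:]=cv2.resize(sc[80:272,-100:],(200,384)); cv2.imwrite('pics/w0.png',o)
```

```text
base [array([0.041, 0.   ]), array([0.064, 0.006]), array([0.086, 0.012]), array([0.108, 0.018])]
panTL [array([ 0.365, -0.283]), array([ 0.36 , -0.253]), array([ 0.354, -0.223]), array([ 0.349, -0.193])]
panTR [array([ 0.414, -0.438]), array([ 0.404, -0.394]), array([ 0.394, -0.351]), array([ 0.385, -0.308])]
panBL [array([ 0.002, -0.295]), array([ 0.027, -0.264]), array([ 0.053, -0.233]), array([ 0.079, -0.202])]
tray [array([ 0.389, -0.453]), array([ 0.381, -0.409]), array([ 0.374, -0.364]), array([ 0.366, -0.32 ])]
fan1base [array([ 0.782, -0.269]), array([ 0.741, -0.24 ]), array([ 0.7  , -0.212]), array([ 0.659, -0.183])]
fan2base [array([ 0.677, -0.291]), array([ 0.645, -0.26 ]), array([ 0.613, -0.229]), array([ 0.581, -0.198])]
fan2headL [array([ 0.651, -0.504]), array([ 0.621, -0.455]), array([ 0.591, -0.406]), array([ 0.561, -0.357])]
fan1headBot [array([ 0.772, -0.259]), array([ 0.732, -0.231]), array([ 0.691, -0.203]), array([ 0.651, -0.175])]
rec [array([ 0.393, -0.285]), array([ 0.385, -0.255]), array([ 0.377, -0.225]), array([ 0.37 , -0.195])]
calc [array([ 0.471, -0.586]), array([ 0.456, -0.53 ]), array([ 0.442, -0.474]), array([ 0.427, -0.418])]
[495.5901686 190.0179186] [419.93526481 214.25423039] [320.50867182 185.73398155]
[507.70913403 145.69684298] [429.24570092 166.43715062] [323.98742052 141.5603622 ]
[521.08200669  96.79001968] [439.6302091  113.10378901] [327.82305975  92.85489893]
[535.91400958  42.54691404] [451.28602715  53.24116014] [332.07348002  38.88249016]
```

View pics/w0.png

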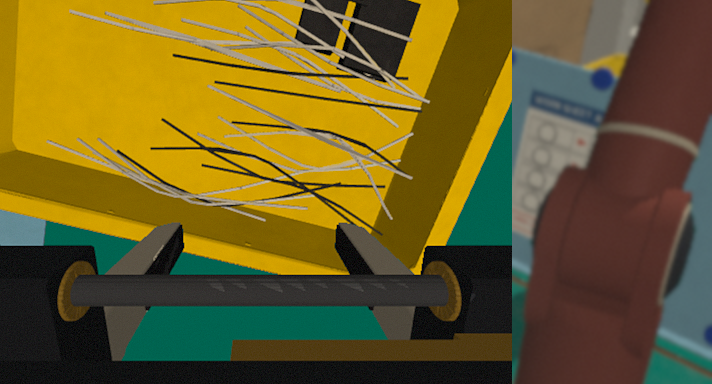

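Request:
drive_tool(
  plan=[
    {"tz": -5},
    {"tz": -10},
    {"tz": -15},
    {"tz": -20},
    {"tz": -24},
    {"tz": -24, "tx": 3, "ty": -4},
    {"tz": -24, "tx": 6, "ty": -8},
    {"tz": -24, "tx": 9, "ty": -12},
  ],
)

```text
validation failed for argument at $.pl...
```

Request:
drive_tool(
  plan=[
    {"tx": 0, "ty": 0, "tz": -5, "wx": 0, "wy": 0, "wz": 0},
    {"tx": 0, "ty": 0, "tz": -10, "wx": 0, "wy": 0, "wz": 0},
    {"tx": 0, "ty": 0, "tz": -15, "wx": 0, "wy": 0, "wz": 0},
    {"tx": 0, "ty": 0, "tz": -20, "wx": 0, "wy": 0, "wz": 0},
    {"tx": 0, "ty": 0, "tz": -24, "wx": 0, "wy": 0, "wz": 0},
    {"tx": 3, "ty": -4, "tz": -24, "wx": 0, "wy": 0, "wz": 0},
    {"tx": 6, "ty": -8, "tz": -24, "wx": 0, "wy": 0, "wz": 0},
    {"tx": 9, "ty": -12, "tz": -24, "wx": 0, "wy": 0, "wz": 0},
  ],
)

```text
time: 0.95
tcp_pos: [0.2454, -0.477, 0.4183]
tool_rot: [-3.141, -0.0, 0.304]
ft_force: [1.8, 0.1, 1.8]
grip_width: 0.0928
```

Request:
drive_tool(
  plan=[
    {"tx": 4.5, "ty": -3, "tz": 0, "wx": 0, "wy": 0, "wz": 0.03},
    {"tx": 8.5, "ty": -5.7, "tz": 0, "wx": 0, "wy": 0, "wz": 0.07},
    {"tx": 12.5, "ty": -8.4, "tz": 0, "wx": 0, "wy": 0, "wz": 0.1},
    {"tx": 16.5, "ty": -11, "tz": 0, "wx": 0, "wy": 0, "wz": 0.13},
    {"tx": 20, "ty": -14, "tz": 0, "wx": 0, "wy": 0, "wz": 0.17},
    {"tx": 23.5, "ty": -17.5, "tz": 0, "wx": 0, "wy": 0, "wz": 0.2},
    {"tx": 27, "ty": -21, "tz": 0, "wx": 0, "wy": 0, "wz": 0.23},
    {"tx": 30, "ty": -24.7, "tz": 0, "wx": 0, "wy": 0, "wz": 0.26},
  ],
)

```text
time: 1.75
tcp_pos: [0.4576, -0.1508, 0.4183]
tool_rot: [-3.141, 0.0, 0.044]
ft_force: [0.3, -1.0, 0.1]
grip_width: 0.0933
```

```bash
python3 -c "
from h import *
s,T=pose();print(s['joint_pos'].round(2),s['tcp_pos'],s['tool_rot'])"
```

```text
[ 0.44  0.21 -0.22  1.41  0.04  1.53 -1.3 ] [ 0.45757722 -0.15080001  0.41827407] [-3.14119433e+00  4.10025628e-04  4.39169536e-02]
```

Request:
drive_tool(
  plan=[
    {"tx": 0.6, "ty": -4.8, "tz": 0, "wx": 0, "wy": 0, "wz": 0},
    {"tx": 1.2, "ty": -9.6, "tz": 0, "wx": 0, "wy": 0, "wz": 0},
    {"tx": 1.8, "ty": -14.4, "tz": 1, "wx": 0, "wy": 0, "wz": 0},
    {"tx": 2.4, "ty": -19, "tz": 2.5, "wx": 0, "wy": 0, "wz": 0},
    {"tx": 3, "ty": -23.6, "tz": 4, "wx": 0, "wy": 0, "wz": 0},
    {"tx": 3.6, "ty": -28, "tz": 6, "wx": 0, "wy": 0, "wz": 0},
    {"tx": 4.2, "ty": -32.3, "tz": 8, "wx": 0, "wy": 0, "wz": 0},
    {"tx": 4.7, "ty": -36.5, "tz": 10.5, "wx": 0, "wy": 0, "wz": 0},
  ],
)

```text
time: 2.55
tcp_pos: [0.4877, 0.2157, 0.3133]
tool_rot: [-3.141, -0.001, 0.045]
ft_force: [0.8, 0.0, 0.3]
grip_width: 0.0932
```

Request:
drive_tool(
  plan=[
    {"tx": 0.2, "ty": -3, "tz": 3, "wx": 0, "wy": 0, "wz": 0},
    {"tx": 0.4, "ty": -6, "tz": 6, "wx": 0, "wy": 0, "wz": 0},
    {"tx": 0.5, "ty": -8.1, "tz": 9, "wx": 0, "wy": 0, "wz": 0},
    {"tx": 0.5, "ty": -8.1, "tz": 11.5, "wx": 0, "wy": 0, "wz": 0},
    {"tx": 0.5, "ty": -8.1, "tz": 11.5, "wx": 0, "wy": 0, "wz": 0},
  ],
)

```text
time: 3.05
tcp_pos: [0.4862, 0.2936, 0.1947]
tool_rot: [3.137, 0.008, 0.046]
ft_force: [-0.7, -1.4, -0.1]
grip_width: 0.093
```

```bash
python3 -c "
from h import *
s,T=pose();im=cams.capture('wrist');np.save('T1.npy',T);print(s['joint_pos'].round(2),s['tcp_pos'],s['tool_rot'])
hz=T[2,3]
for p in([.49,.297,.062],[.53,.299,.062],[.45,.295,.062]):print(proj('wrist',p,T))
cv2.imwrite('pics/w1.png',cv2.resize(im,(800,600),interpolation=cv2.INTER_CUBIC))"
```

```text
[-0.31  0.5  -0.42  1.63  0.23  1.07 -2.32] [0.48621971 0.29355259 0.19467431] [3.1367412  0.00806009 0.046431  ]
[256.36620569 173.13317181]
[256.20123369 138.73013808]
[256.52121953 205.45954236]
```

View pics/w1.png

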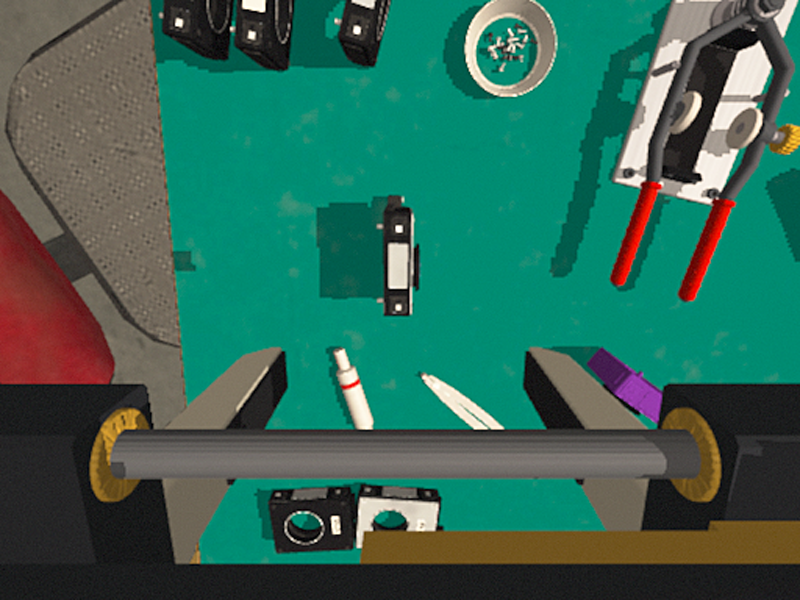

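Seen in w1: the housing's top face spans (384,208) to (411,315), with the boss end at the far side and the bezel at (416,268) towards -y. The red grips run (653,183) to (620,284) and (727,202) to (689,300).

Run:
```python
from h import *
T=np.load('T1.npy'); s,T2=pose(); print((T2[:3,3]-T[:3,3]).round(4), s['tcp_pos'],s['tool_rot'])
f=lambda x,y,z: ray('wrist',x*.64,y*.64,z,T)
c=np.array([f(*p,.062) for p in((384,208),(411,206),(411,314),(385,316))]);print(c.round(4),c.mean(0)); d=c[0]+c[1]-c[2]-c[3];print('yaw',np.arctan2(d[1],d[0]),np.linalg.norm(d)/2)
gl=(f(653,183,.045)+f(620,284,.045))/2;gr=(f(727,202,.045)+f(689,300,.045))/2;e=gl-gr;print(gl,gr,np.linalg.norm(e),'yaw',np.arctan2(-e[0],e[1]))
print('dish',f(511,48,.018))
print(T2[:3,:3].T@(np.append(c.mean(0)[:2],.052)-T2[:3,3])*100)
```

```text
[0.0017 0.0004 0.0024] [0.48796351 0.29393718 0.19711179] [3.13898114 0.00373959 0.04492173]
[[0.5357 0.3111 0.062 ]
 [0.5381 0.2916 0.062 ]
 [0.4561 0.2874 0.062 ]
 [0.4535 0.3074 0.062 ]] [0.49585601 0.29938609 0.062     ]
yaw 0.04816079391196705 0.08219454222501843
[0.52317209 0.11506558 0.045     ] [0.51223593 0.05621308 0.045     ] 0.05985997056813647 yaw -0.18372759720053666
dish [0.65550295 0.22130103 0.018     ]
[ 0.86718312 -0.54678491 14.50665943]
```

Request:
drive_tool(
  plan=[
    {"tx": 0.3, "ty": -0.5, "tz": 4, "wx": 0, "wy": 0, "wz": 0},
    {"tx": 0.6, "ty": -0.5, "tz": 8, "wx": 0, "wy": 0, "wz": 0},
    {"tx": 0.6, "ty": -0.5, "tz": 12, "wx": 0, "wy": 0, "wz": 0},
    {"tx": 0.6, "ty": -0.5, "tz": 12, "wx": 0, "wy": 0, "wz": 0},
    {"tx": 0.6, "ty": -0.5, "tz": 12, "wx": 0, "wy": 0, "wz": 0},
    {"tx": 0.6, "ty": -0.5, "tz": 12, "wx": 0, "wy": 0, "wz": 0},
  ],
)

```text
time: 3.7
tcp_pos: [0.4969, 0.3017, 0.0819]
tool_rot: [-3.138, -0.005, 0.044]
ft_force: [0.1, -0.5, 0.4]
grip_width: 0.0928
```

Run:
```python
from h import *
s,T=pose();im=cams.capture('wrist');np.save('T2.npy',T);print(s['tcp_pos'],s['tool_rot'])
cv2.imwrite('pics/w2.png',cv2.resize(im,(800,600),interpolation=cv2.INTER_CUBIC))
for p in([.494,.299,.062],[.534,.301,.062],[.454,.297,.062]):print(proj('wrist',p,T)/.64)
```

```text
[0.49686574 0.30165546 0.08190423] [-3.13837092 -0.00525575  0.04413497]
[411.36674139 327.83906819]
[411.29506733 251.38073038]
[411.43251758 398.00585076]
```

View pics/w2.png

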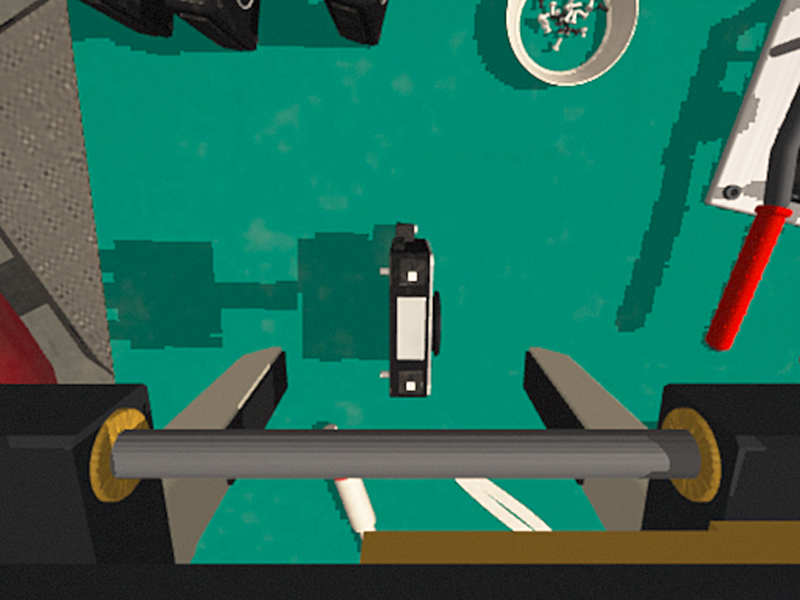

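The housing's near end is at row 396, which puts its middle at x≈0.495. The fingers straddle it, so I go down and grip.

Request:
drive_tool(
  plan=[
    {"tx": -0.2, "ty": 0.2, "tz": 1.5, "wx": 0, "wy": 0, "wz": 0},
    {"tx": -0.2, "ty": 0.2, "tz": 2.9, "wx": 0, "wy": 0, "wz": 0},
    {"tx": -0.2, "ty": 0.2, "tz": 2.9, "wx": 0, "wy": 0, "wz": 0},
    {"tx": -0.2, "ty": 0.2, "tz": 2.9, "wx": 0, "wy": 0, "wz": 0},
    {"tx": -0.2, "ty": 0.2, "tz": 2.9, "wx": 0, "wy": 0, "wz": 0},
  ],
)

```text
time: 4.25
tcp_pos: [0.4933, 0.2988, 0.0505]
tool_rot: [-3.141, -0.001, 0.045]
ft_force: [-0.0, -0.1, 1.0]
grip_width: 0.0929
```

Run:
```python
from h import *
s,T=pose();print(s['tcp_pos'],s['tool_rot'],s['ft_force'])
```

```text
[0.49331623 0.29878631 0.05045847] [-3.14058738e+00 -1.29967590e-03  4.49499202e-02] [-0.01116343 -0.06657514  0.96749383]
```

Request:
drive_tool(
  plan=[
    {"tx": 0, "ty": 0, "tz": -0.25, "wx": 0, "wy": 0, "wz": 0},
    {"tx": 0, "ty": 0, "tz": -0.25, "wx": 0, "wy": 0, "wz": 0},
    {"tx": 0, "ty": 0, "tz": -0.25, "wx": 0, "wy": 0, "wz": 0},
  ],
)

```text
time: 4.55
tcp_pos: [0.493, 0.2984, 0.0526]
tool_rot: [-3.141, -0.001, 0.045]
ft_force: [0.2, 0.3, -0.6]
grip_width: 0.0929
```

Request:
drive_tool(
  plan=[
    {"tx": 0, "ty": 0, "tz": 0, "wx": 0, "wy": 0, "wz": 0},
    {"tx": 0, "ty": 0, "tz": 0, "wx": 0, "wy": 0, "wz": 0},
    {"tx": 0, "ty": 0, "tz": 0, "wx": 0, "wy": 0, "wz": 0},
    {"tx": 0, "ty": 0, "tz": 0, "wx": 0, "wy": 0, "wz": 0},
    {"tx": 0, "ty": 0, "tz": 0, "wx": 0, "wy": 0, "wz": 0},
    {"tx": 0, "ty": 0, "tz": 0, "wx": 0, "wy": 0, "wz": 0},
    {"tx": 0, "ty": 0, "tz": 0, "wx": 0, "wy": 0, "wz": 0},
    {"tx": 0, "ty": 0, "tz": 0, "wx": 0, "wy": 0, "wz": 0},
  ],
  grip=0.1,
  grip_force=25,
)

```text
time: 5.35
tcp_pos: [0.4928, 0.2982, 0.0522]
tool_rot: [-3.142, -0.0, 0.045]
ft_force: [0.3, 0.3, 0.1]
grip_width: 0.0335
```

Request:
drive_tool(
  plan=[
    {"tx": 0, "ty": 0, "tz": 0, "wx": 0, "wy": 0, "wz": 0},
    {"tx": 0, "ty": 0, "tz": 0, "wx": 0, "wy": 0, "wz": 0},
    {"tx": 0, "ty": 0, "tz": 0, "wx": 0, "wy": 0, "wz": 0},
    {"tx": 0, "ty": 0, "tz": 0, "wx": 0, "wy": 0, "wz": 0},
  ],
)

```text
time: 5.75
tcp_pos: [0.4928, 0.2982, 0.0522]
tool_rot: [-3.142, -0.0, 0.045]
ft_force: [0.1, 0.8, -0.0]
grip_width: 0.0096
```

Run:
```python
from h import *
s,T=pose();print(s['tcp_pos'],s['tool_rot'],s['ft_force'],s['grip_width'])
```

```text
[0.49277081 0.2981854  0.05219496] [-3.14155505e+00 -1.84389965e-05  4.48413681e-02] [ 0.07837681  0.83218446 -0.02226293] 0.009559970355607463
```

The grip closed to 9.6 mm, so it missed. I need to look.

Run:
```python
from h import *
s,T=pose();a=cams.capture('wrist');b=cams.capture('scene');c=cams.capture('top');np.save('T3.npy',T)
o=np.zeros((600,800,3),np.uint8)
o[:300,:400]=cv2.resize(a,(400,300)); 
o[:,400:]=cv2.resize(b[160:280,150:230],(400,600),interpolation=cv2.INTER_CUBIC)
o[300:,:400]=cv2.resize(c[160:235,140:240],(400,300),interpolation=cv2.INTER_CUBIC)
cv2.imwrite('pics/m.png',o);cv2.imwrite('pics/w3.png',a)
```

```text
(no output)
```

View pics/m.png

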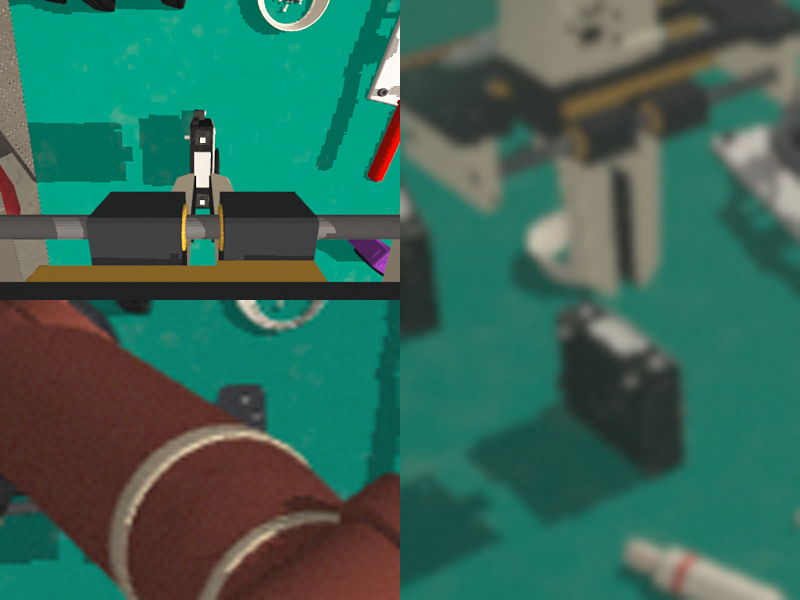

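Run:
```python
from h import *
s,T=pose();print(s['tcp_pos'],s['tool_rot'],s['grip_width'])
t=s['tcp_pos']
for n,z in(('tcp',t[2]),('top',.062),('foot',0)):
  q=proj('scene',[t[0],t[1],z]);print(n,q,(q-[150,160])*5+[400,0])
# housing corners hypothetic in scene, crop coords
for p in([.534,.31,.062],[.454,.31,.062],[.454,.29,.062],[.454,.31,0]):print(p,(proj('scene',p)-[150,160])*5+[400,0])
# invert pixel of finger tip
print('tip wrist', proj('wrist',t,T)/1.28, proj('wrist',t+[0,0,.019],T)/1.28)
```

```text
[0.49276358 0.29816445 0.05219128] [-3.14153295e+00  3.27063292e-05  4.47304070e-02] 0.009072017830012467
tcp [193.65491133 230.95816643] [618.27455663 354.79083215]
top [193.43570918 227.5646336 ] [617.17854591 337.82316798]
foot [194.79288544 248.57547822] [623.96442718 442.87739109]
[0.534, 0.31, 0.062] [553.39238427 310.46269064]
[0.454, 0.31, 0.062] [638.39288268 380.42909327]
[0.454, 0.29, 0.062] [674.13414061 366.53297251]
[0.454, 0.31, 0] [644.84288852 487.43818084]
tip wrist [203.29433883 167.41249374] [203.39773511 174.58877379]
```

The scene picture shows the closed fingertips hanging about 38 mm above where the reported TCP would project. The wrist view gives about 33 mm, from the 93 mm opening seen at the tips. So the real tips end about 35 mm short of the reported TCP. I'll calibrate that by touching the empty desk gently beside the housing.

Request:
drive_tool(
  plan=[
    {"tx": 4.5, "ty": 0, "tz": 0, "wx": 0, "wy": 0, "wz": 0},
    {"tx": 8.7, "ty": 0, "tz": 0, "wx": 0, "wy": 0, "wz": 0},
    {"tx": 8.7, "ty": 0, "tz": 3, "wx": 0, "wy": 0, "wz": 0},
    {"tx": 8.7, "ty": 0, "tz": 6, "wx": 0, "wy": 0, "wz": 0},
    {"tx": 8.7, "ty": 0, "tz": 7, "wx": 0, "wy": 0, "wz": 0},
    {"tx": 8.7, "ty": 0, "tz": 7, "wx": 0, "wy": 0, "wz": 0},
    {"tx": 8.7, "ty": 0, "tz": 7, "wx": 0, "wy": 0, "wz": 0},
  ],
)

```text
time: 6.6
tcp_pos: [0.5802, 0.3029, -0.0167]
tool_rot: [-3.14, -0.001, 0.045]
ft_force: [0.7, -0.0, 1.4]
grip_width: 0.009
```

Request:
drive_tool(
  plan=[
    {"tx": 0, "ty": 0, "tz": 0.2, "wx": 0, "wy": 0, "wz": 0},
    {"tx": 0, "ty": 0, "tz": 0.4, "wx": 0, "wy": 0, "wz": 0},
    {"tx": 0, "ty": 0, "tz": 0.4, "wx": 0, "wy": 0, "wz": 0},
    {"tx": 0, "ty": 0, "tz": 0.4, "wx": 0, "wy": 0, "wz": 0},
  ],
)

```text
time: 7.0
tcp_pos: [0.5799, 0.3022, -0.0213]
tool_rot: [-3.141, -0.001, 0.045]
ft_force: [-0.7, -0.4, 0.3]
grip_width: 0.0097
```

Request:
drive_tool(
  plan=[
    {"tx": 0, "ty": 0, "tz": 0.2, "wx": 0, "wy": 0, "wz": 0},
    {"tx": 0, "ty": 0, "tz": 0.4, "wx": 0, "wy": 0, "wz": 0},
    {"tx": 0, "ty": 0, "tz": 0.6, "wx": 0, "wy": 0, "wz": 0},
    {"tx": 0, "ty": 0, "tz": 0.6, "wx": 0, "wy": 0, "wz": 0},
  ],
)

```text
time: 7.4
tcp_pos: [0.5794, 0.3019, -0.0283]
tool_rot: [3.141, 0.001, 0.045]
ft_force: [0.3, -0.0, 0.2]
grip_width: 0.0095
```

Request:
drive_tool(
  plan=[
    {"tx": 0, "ty": 0, "tz": 0.15, "wx": 0, "wy": 0, "wz": 0},
    {"tx": 0, "ty": 0, "tz": 0.3, "wx": 0, "wy": 0, "wz": 0},
    {"tx": 0, "ty": 0, "tz": 0.3, "wx": 0, "wy": 0, "wz": 0},
  ],
)

```text
time: 7.7
tcp_pos: [0.5795, 0.302, -0.0311]
tool_rot: [3.141, 0.0, 0.045]
ft_force: [-0.5, -0.8, -0.8]
grip_width: 0.0093
```

Request:
drive_tool(
  plan=[
    {"tx": 0, "ty": 0, "tz": 0.2, "wx": 0, "wy": 0, "wz": 0},
    {"tx": 0, "ty": 0, "tz": 0.2, "wx": 0, "wy": 0, "wz": 0},
  ],
)

```text
time: 7.9
tcp_pos: [0.5795, 0.302, -0.033]
tool_rot: [3.141, 0.0, 0.045]
ft_force: [0.7, -1.0, 0.4]
grip_width: 0.0093
```

Request:
drive_tool(
  plan=[
    {"tx": 0, "ty": 0, "tz": 0.2, "wx": 0, "wy": 0, "wz": 0},
    {"tx": 0, "ty": 0, "tz": 0.2, "wx": 0, "wy": 0, "wz": 0},
  ],
)

```text
time: 8.1
tcp_pos: [0.5795, 0.302, -0.0351]
tool_rot: [3.141, 0.0, 0.045]
ft_force: [0.3, 0.0, -0.5]
grip_width: 0.009
```

Request:
drive_tool(
  plan=[
    {"tx": 0, "ty": 0, "tz": 0.2, "wx": 0, "wy": 0, "wz": 0},
    {"tx": 0, "ty": 0, "tz": 0.2, "wx": 0, "wy": 0, "wz": 0},
  ],
)

```text
time: 8.3
tcp_pos: [0.5795, 0.302, -0.0371]
tool_rot: [3.141, 0.0, 0.045]
ft_force: [-0.5, -0.1, -0.3]
grip_width: 0.0091
```

Request:
drive_tool(
  plan=[
    {"tx": 0, "ty": 0, "tz": 0.15, "wx": 0, "wy": 0, "wz": 0},
    {"tx": 0, "ty": 0, "tz": 0.15, "wx": 0, "wy": 0, "wz": 0},
  ],
)

```text
time: 8.5
tcp_pos: [0.5795, 0.302, -0.0385]
tool_rot: [3.141, 0.0, 0.045]
ft_force: [-0.3, -0.3, 0.7]
grip_width: 0.0094
```

Request:
drive_tool(
  plan=[
    {"tx": 0, "ty": 0, "tz": 0.15, "wx": 0, "wy": 0, "wz": 0},
    {"tx": 0, "ty": 0, "tz": 0.15, "wx": 0, "wy": 0, "wz": 0},
  ],
)

```text
time: 8.7
tcp_pos: [0.5798, 0.3023, -0.0395]
tool_rot: [-3.141, -0.0, 0.045]
ft_force: [0.3, -0.2, 1.4]
grip_width: 0.0092
```

Request:
drive_tool(
  plan=[
    {"tx": 0, "ty": 0, "tz": 0.15, "wx": 0, "wy": 0, "wz": 0},
    {"tx": 0, "ty": 0, "tz": 0.15, "wx": 0, "wy": 0, "wz": 0},
  ],
)

```text
time: 8.9
tcp_pos: [0.5799, 0.3022, -0.0396]
tool_rot: [3.141, -0.001, 0.045]
ft_force: [-2.1, -2.3, 9.2]
grip_width: 0.0092
```

Run:
```python
from h import *
s,T=pose();a=cams.capture('wrist');b=cams.capture('scene');np.save('T4.npy',T);print(s['tcp_pos'],s['ft_force'],s['joint_pos'].round(3))
u,v=proj('scene',[.58,.302,0]);print(u,v);u,v=int(u),int(v);
x0,y0=u-40,v-80
o=np.zeros((600,800,3),np.uint8)
o[:300,:400]=cv2.resize(a,(400,300)); 
o[:,400:]=cv2.resize(b[y0:y0+120,x0:x0+80],(400,600),interpolation=cv2.INTER_CUBIC)
q=proj('scene',[.58,.302,0]);print((q-[x0,y0])*5+[400,0])
cv2.imwrite('pics/m2.png',o)
```

```text
[ 0.57985616  0.30223481 -0.03959644] [-2.12212217 -2.26478508  9.23585039] [-0.336  0.892 -0.316  1.59   0.376  0.72  -2.353]
176.10476564349176 234.01846496918685
[600.52382822 400.09232485]
```

View pics/m2.png

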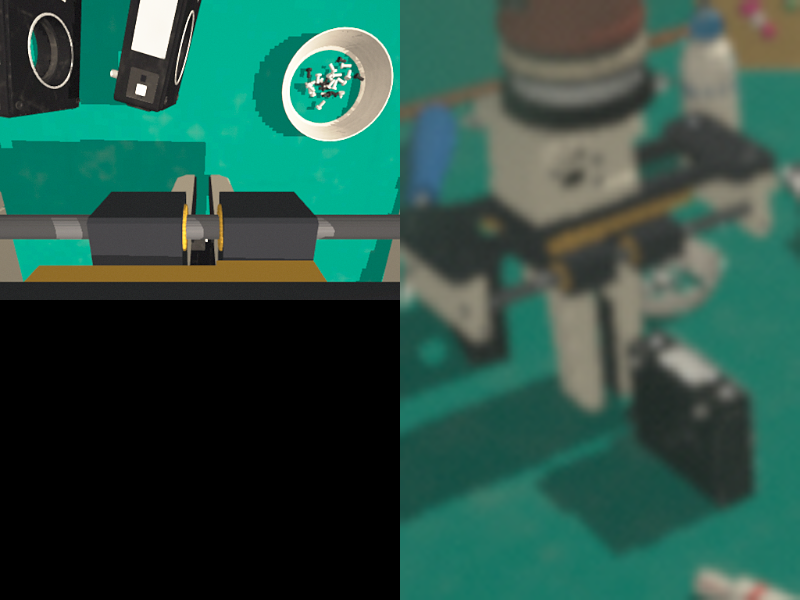

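Contact came at reported z = -0.0395 with 9 N, so the real fingertip is 39.5 mm behind the reported TCP. From here on, tip z = reported z + 0.0395. I'm going back and gripping properly.

Request:
drive_tool(
  plan=[
    {"tx": 0, "ty": 0, "tz": -4, "wx": 0, "wy": 0, "wz": 0},
    {"tx": 0, "ty": 0, "tz": -8, "wx": 0, "wy": 0, "wz": 0},
    {"tx": -2, "ty": 0, "tz": -8.2, "wx": 0, "wy": 0, "wz": 0},
    {"tx": -5.5, "ty": 0, "tz": -8.2, "wx": 0, "wy": 0, "wz": 0},
    {"tx": -8.6, "ty": 0, "tz": -8.2, "wx": 0, "wy": 0, "wz": 0},
    {"tx": -8.6, "ty": 0, "tz": -8.2, "wx": 0, "wy": 0, "wz": 0},
    {"tx": -8.6, "ty": 0, "tz": -8.2, "wx": 0, "wy": 0, "wz": 0},
  ],
  grip=0.6,
)

```text
time: 9.7
tcp_pos: [0.4938, 0.2985, 0.041]
tool_rot: [-3.141, -0.001, 0.046]
ft_force: [-0.4, -0.6, -0.6]
grip_width: 0.055
```

Request:
drive_tool(
  plan=[
    {"tx": 0, "ty": 0, "tz": 0, "wx": 0, "wy": 0, "wz": 0},
    {"tx": 0, "ty": 0, "tz": 0, "wx": 0, "wy": 0, "wz": 0},
  ],
)

```text
time: 9.9
tcp_pos: [0.4952, 0.298, 0.0406]
tool_rot: [-3.141, -0.001, 0.043]
ft_force: [0.0, -0.4, 0.5]
grip_width: 0.0559
```

Run:
```python
from h import *
s,T=pose();print(s['tcp_pos'],s['tool_rot'],s['grip_width'])
```

```text
[0.4952344  0.29801763 0.04056112] [-3.14134278e+00 -1.04949087e-03  4.32130362e-02] 0.05586789083703641
```

Request:
drive_tool(
  plan=[
    {"tx": 0, "ty": 0, "tz": 1.3, "wx": 0, "wy": 0, "wz": 0},
    {"tx": 0, "ty": 0, "tz": 2.6, "wx": 0, "wy": 0, "wz": 0},
    {"tx": 0, "ty": 0, "tz": 2.6, "wx": 0, "wy": 0, "wz": 0},
    {"tx": 0, "ty": 0, "tz": 2.6, "wx": 0, "wy": 0, "wz": 0},
  ],
)

```text
time: 10.3
tcp_pos: [0.4933, 0.2979, 0.0137]
tool_rot: [3.141, 0.002, 0.045]
ft_force: [0.1, -0.2, 0.8]
grip_width: 0.0559
```

Request:
drive_tool(
  plan=[
    {"tx": 0, "ty": 0, "tz": 0, "wx": 0, "wy": 0, "wz": 0},
    {"tx": 0, "ty": 0, "tz": 0, "wx": 0, "wy": 0, "wz": 0},
    {"tx": 0, "ty": 0, "tz": 0, "wx": 0, "wy": 0, "wz": 0},
    {"tx": 0, "ty": 0, "tz": 0, "wx": 0, "wy": 0, "wz": 0},
    {"tx": 0, "ty": 0, "tz": 0, "wx": 0, "wy": 0, "wz": 0},
    {"tx": 0, "ty": 0, "tz": 0, "wx": 0, "wy": 0, "wz": 0},
    {"tx": 0, "ty": 0, "tz": 0, "wx": 0, "wy": 0, "wz": 0},
    {"tx": 0, "ty": 0, "tz": 0, "wx": 0, "wy": 0, "wz": 0},
  ],
  grip=0.1,
  grip_force=25,
)

```text
time: 11.1
tcp_pos: [0.4939, 0.2984, 0.0149]
tool_rot: [-3.141, -0.0, 0.045]
ft_force: [-0.1, 1.4, 2.2]
grip_width: 0.0201
```

Request:
drive_tool(
  plan=[
    {"tx": 0, "ty": 0, "tz": -2, "wx": 0, "wy": 0, "wz": 0},
    {"tx": 0, "ty": 0, "tz": -5, "wx": 0, "wy": 0, "wz": 0},
    {"tx": 0, "ty": 2, "tz": -9, "wx": 0, "wy": 0, "wz": 0},
    {"tx": 0.5, "ty": 6, "tz": -9, "wx": 0, "wy": 0, "wz": 0.05},
    {"tx": 1, "ty": 10.5, "tz": -9, "wx": 0, "wy": 0, "wz": 0.1},
    {"tx": 1.6, "ty": 15, "tz": -9, "wx": 0, "wy": 0, "wz": 0.15},
    {"tx": 2.2, "ty": 19, "tz": -9, "wx": 0, "wy": 0, "wz": 0.2},
    {"tx": 2.6, "ty": 21.9, "tz": -9, "wx": 0, "wy": 0, "wz": 0.215},
  ],
)

```text
time: 11.9
tcp_pos: [0.5295, 0.0765, 0.1043]
tool_rot: [3.139, 0.001, -0.175]
ft_force: [0.3, -0.0, -1.3]
grip_width: 0.02
```

Request:
drive_tool(
  plan=[
    {"tx": 0, "ty": 0, "tz": 0, "wx": 0, "wy": 0, "wz": 0},
    {"tx": 0, "ty": 0, "tz": 0, "wx": 0, "wy": 0, "wz": 0},
    {"tx": 0, "ty": 0, "tz": 0, "wx": 0, "wy": 0, "wz": 0},
    {"tx": 0, "ty": 0, "tz": 0, "wx": 0, "wy": 0, "wz": 0},
    {"tx": 0, "ty": 0, "tz": 0, "wx": 0, "wy": 0, "wz": 0},
  ],
)

```text
time: 12.4
tcp_pos: [0.5293, 0.0821, 0.1047]
tool_rot: [-3.141, 0.0, -0.168]
ft_force: [0.3, 0.4, -1.3]
grip_width: 0.0202
```

Run:
```python
from h import *
s,T=pose();im=cams.capture('wrist');np.save('T5.npy',T);print(s['tcp_pos'],s['tool_rot'],s['grip_width'],s['joint_pos'].round(2))
cv2.imwrite('pics/w5.png',im);cv2.imwrite('pics/w5b.png',cv2.resize(im,(800,600),interpolation=cv2.INTER_CUBIC))
```

```text
[0.52926932 0.08209958 0.10469377] [-3.14099456e+00  2.18209804e-04 -1.67641341e-01] 0.02020468820615857 [ 0.04  0.55 -0.35  1.84  0.25  0.8  -2.18]
```

View pics/w5b.png

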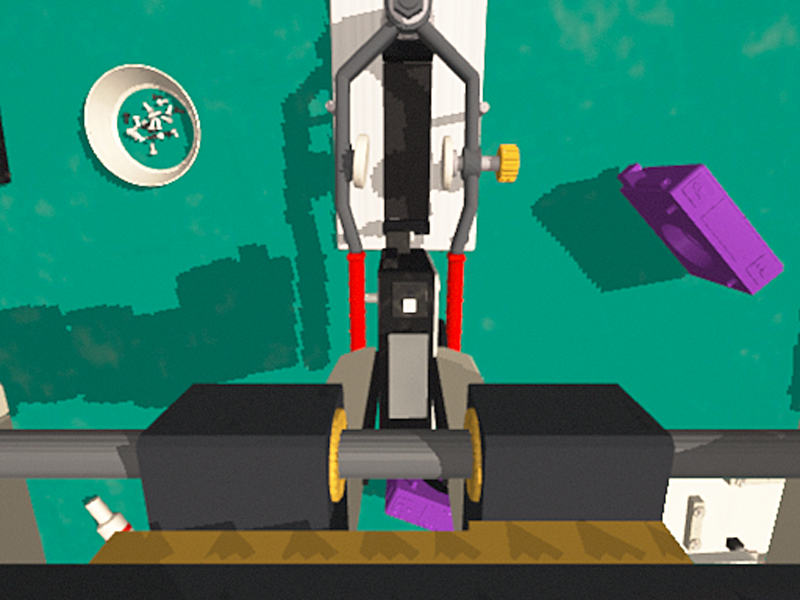

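In w5 the plate's near edge is at row 248 (columns 337 to 477), the jaw pads are at (361,160) and (448,162), and the brass screw is at (509,163). The red grips start at row 254. The held housing's far stud is at (409,305), and the press axis runs straight up the picture.

Run:
```python
from h import *
T=np.load('T5.npy'); T2=np.load('T2.npy')
f=lambda x,y,z: ray('wrist',x*.64,y*.64,z,T)
g=lambda x,y,z: ray('wrist',x*.64,y*.64,z,T2)
tl=lambda p:(np.linalg.inv(T)@np.append(p,1))[:3]
for n,p in dict(padL=(361,160,.0375),padR=(448,162,.0375),screw=(509,163,.0375),plL=(337,248,.008),plR=(477,248,.008),plLt=(331,20,.008),plRt=(486,20,.008),redL=(357,254,.0375),redR=(456,254,.0375),pivot=(407,8,.05)).items():
    print(n,f(*p).round(4),tl(f(*p)).round(4))
print('w2 near edge',g(411,396,.062)[:2],'studs',g(412,275,.062)[:2],g(410,386,.062)[:2],'stick',g(411,296,.062)[:2],g(411,360,.062)[:2])
for n,p in dict(stud=(409,305),stick=(410,333),fedgeL=(380,283),fedgeR=(434,280)).items(): print(n,tl(f(*p,.1518)).round(4))
```

```text
padL [0.6145 0.094  0.0375] [ 0.0821 -0.0259  0.0672]
padR [0.6052 0.0451 0.0375] [0.081  0.0239 0.0672]
screw [0.5988 0.0106 0.0375] [0.0805 0.0589 0.0671]
plL [0.5637 0.1229 0.008 ] [ 0.0271 -0.0459  0.0967]
plR [0.5482 0.0309 0.008 ] [0.0272 0.0473 0.0967]
plLt [0.6964 0.0989 0.008 ] [ 0.162  -0.0444  0.0967]
plRt [0.6813 0.0088 0.008 ] [0.1621 0.0469 0.0966]
redL [0.5617 0.1067 0.0375] [ 0.0278 -0.0296  0.0672]
redR [0.5518 0.0478 0.0375] [0.0279 0.0301 0.0672]
pivot [0.682  0.0562 0.05  ] [1.549e-01 1.000e-04 5.470e-02]
w2 near edge [0.45497612 0.29727628] studs [0.52181922 0.30003851] [0.46084525 0.29810344] stick [0.5108663  0.30000906] [0.4758656  0.29829768]
stud [ 0.0276  0.0006 -0.0471]
stick [ 0.0169  0.001  -0.0471]
fedgeL [ 0.0358 -0.0098 -0.0471]
fedgeR [ 0.0369  0.0095 -0.0471]
```

Run:
```python
from h import *
im=cv2.imread('pics/w5.png')
o=np.zeros((600,800,3),np.uint8)
a=im[15:175,205:315]; o[:,:412]=cv2.resize(a,(412,600),interpolation=cv2.INTER_CUBIC)   # x3.75
b=im[150:275,222:302]; o[:,416:]=cv2.resize(b,(384,600),interpolation=cv2.INTER_CUBIC) # x4.8
o=np.clip(o.astype(float)**.6*255**.4,0,255).astype(np.uint8)
cv2.imwrite('pics/c5.png',o)
```

```text
(no output)
```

View pics/c5.png

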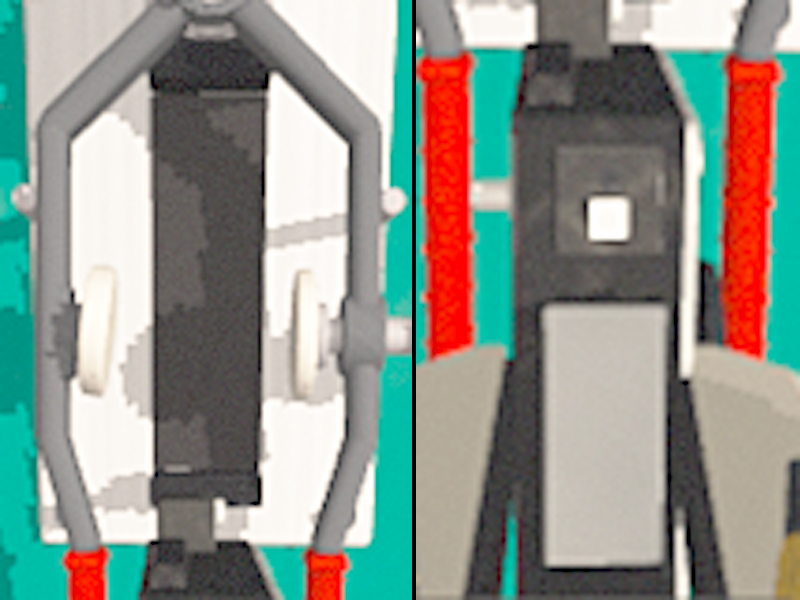

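```bash
python3 - <<'E'
from h import *
T=np.load('T5.npy')
tl=lambda p:(np.linalg.inv(T)@np.append(p,1))[:3]
A=lambda x,y,z: tl(ray('wrist',205+x/3.75,15+y/3.75,z,T)).round(4)[:2]
B=lambda x,y,z: tl(ray('wrist',222+(x-416)/4.8,150+y/4.8,z,T)).round(4)[:2]
for z in(.008,.011,.017,.020,.023,.026): print(z,'rear',A(210,91,z),'rearout',A(210,65,z),'front',A(205,469,z),'frontout',A(205,503,z))
print('pads',A(97,330,.0375),A(305,333,.0375),'screwbar',A(360,333,.0375),'bed cols',A(152,250,.01),A(264,250,.01),'red',A(85,552,.045),A(327,556,.045), 'plate near',A(200,543,.008))
print('stud',B(608,219,.1518),'stick',B(605,308,.1518),B(605,565,.1518),'far',B(515,112,.1518),B(685,112,.1518))
T=np.load('T2.npy'); print('w2 far edge guess rows'); 
s,_=pose();print(s['tcp_pos'])
E
python3 - <<'E'
import sys;sys.path.insert(0,'.')
E
```

```text
0.008 rear [0.14   0.0009] rearout [0.1458 0.0009] front [ 0.0463 -0.0002] frontout [ 0.0371 -0.0002]
0.011 rear [0.1393 0.0009] rearout [0.1451 0.0009] front [ 0.0466 -0.0002] frontout [ 0.0374 -0.0002]
0.017 rear [0.1379 0.0008] rearout [0.1436 0.0008] front [ 0.0471 -0.0002] frontout [ 0.0381 -0.0002]
0.02 rear [0.1373 0.0008] rearout [0.1429 0.0008] front [ 0.0474 -0.0002] frontout [ 0.0385 -0.0002]
0.023 rear [0.1366 0.0008] rearout [0.1422 0.0008] front [ 0.0476 -0.0002] frontout [ 0.0388 -0.0002]
0.026 rear [0.1359 0.0008] rearout [0.1414 0.0008] front [ 0.0479 -0.0002] frontout [ 0.0392 -0.0002]
pads [ 0.0815 -0.0261] [0.0809 0.0235] screwbar [0.0809 0.0367] bed cols [ 0.1023 -0.014 ] [0.1023 0.0149] red [ 0.0294 -0.0296] [0.0285 0.0296] plate near [ 0.026  -0.0015]
stud [0.0274 0.0007] stick [0.0163 0.0004] [-0.018   0.0005] far [ 0.0402 -0.0101] [0.0402 0.0096]
w2 far edge guess rows
[0.5293456  0.08179645 0.1046964 ]
```

The nest stops (lead-in tops) are at tool x 0.136 and 0.0474, a span of 88.6 mm against 89 expected. That puts the nest middle 0.0917 ahead of the TCP, and the housing middle is at +0.0005. So I go 9.1 cm forward, then down 8.2 cm.

Request:
drive_tool(
  plan=[
    {"tx": 3, "ty": -0.1, "tz": 0, "wx": 0, "wy": 0, "wz": 0},
    {"tx": 6.5, "ty": -0.2, "tz": 0, "wx": 0, "wy": 0, "wz": 0},
    {"tx": 9.1, "ty": -0.2, "tz": 0, "wx": 0, "wy": 0, "wz": 0},
    {"tx": 9.1, "ty": -0.2, "tz": 2.5, "wx": 0, "wy": 0, "wz": 0},
    {"tx": 9.1, "ty": -0.2, "tz": 4.5, "wx": 0, "wy": 0, "wz": 0},
    {"tx": 9.1, "ty": -0.2, "tz": 5.5, "wx": 0, "wy": 0, "wz": 0},
    {"tx": 9.1, "ty": -0.2, "tz": 5.5, "wx": 0, "wy": 0, "wz": 0},
    {"tx": 9.1, "ty": -0.2, "tz": 5.5, "wx": 0, "wy": 0, "wz": 0},
  ],
)

```text
time: 13.25
tcp_pos: [0.62, 0.0677, 0.0503]
tool_rot: [-3.141, -0.001, -0.17]
ft_force: [-0.0, -0.3, -0.8]
grip_width: 0.0203
```

Run:
```python
from h import *
s,T=pose();T5=np.load('T5.npy');print(s['tcp_pos'],s['tool_rot'],s['ft_force'],(np.linalg.inv(T5)@T[:,3]).round(4))
```

```text
[0.62003387 0.06771755 0.05030039] [-3.14099219e+00 -9.60413415e-04 -1.69569899e-01] [-0.00918433 -0.34122694 -0.76132831] [ 9.19e-02 -9.00e-04  5.44e-02  1.00e+00]
```

Request:
drive_tool(
  plan=[
    {"tx": 0, "ty": 0, "tz": 0.8, "wx": 0, "wy": 0, "wz": 0},
    {"tx": 0, "ty": 0, "tz": 1.4, "wx": 0, "wy": 0, "wz": 0},
    {"tx": 0, "ty": 0, "tz": 1.4, "wx": 0, "wy": 0, "wz": 0},
  ],
)

```text
time: 13.55
tcp_pos: [0.6191, 0.0671, 0.0351]
tool_rot: [3.141, 0.001, -0.17]
ft_force: [-0.1, -0.3, -0.8]
grip_width: 0.0202
```

Request:
drive_tool(
  plan=[
    {"tx": 0, "ty": 0, "tz": 0.4, "wx": 0, "wy": 0, "wz": 0},
    {"tx": 0, "ty": 0, "tz": 0.8, "wx": 0, "wy": 0, "wz": 0},
    {"tx": 0, "ty": 0, "tz": 1.1, "wx": 0, "wy": 0, "wz": 0},
    {"tx": 0, "ty": 0, "tz": 1.1, "wx": 0, "wy": 0, "wz": 0},
  ],
)

```text
time: 13.95
tcp_pos: [0.6155, 0.0685, 0.0268]
tool_rot: [3.14, 0.007, -0.169]
ft_force: [-10.4, 1.1, 15.4]
grip_width: 0.0202
```

The rear lead-in is pushing the housing back by about 3.5 mm. I'll yield along -x and keep going down.

Request:
drive_tool(
  plan=[
    {"tx": -0.2, "ty": 0, "tz": -0.2, "wx": 0, "wy": 0, "wz": 0},
    {"tx": -0.4, "ty": 0, "tz": -0.2, "wx": 0, "wy": 0, "wz": 0},
    {"tx": -0.4, "ty": 0, "tz": 0, "wx": 0, "wy": 0, "wz": 0},
    {"tx": -0.4, "ty": 0, "tz": 0, "wx": 0, "wy": 0, "wz": 0},
  ],
)

```text
time: 14.35
tcp_pos: [0.6155, 0.0686, 0.0268]
tool_rot: [-3.141, -0.0, -0.17]
ft_force: [-6.2, -0.9, 13.2]
grip_width: 0.0202
```

Request:
drive_tool(
  plan=[
    {"tx": -0.25, "ty": 0, "tz": -0.15, "wx": 0, "wy": 0, "wz": 0},
    {"tx": -0.25, "ty": 0, "tz": -0.15, "wx": 0, "wy": 0, "wz": 0},
    {"tx": -0.25, "ty": 0, "tz": -0.15, "wx": 0, "wy": 0, "wz": 0},
  ],
)

```text
time: 14.65
tcp_pos: [0.6146, 0.0684, 0.0266]
tool_rot: [-3.141, -0.003, -0.171]
ft_force: [0.2, 0.3, 2.7]
grip_width: 0.0201
```

Run:
```python
from h import *
s,T=pose();T5=np.load('T5.npy');print(s['tcp_pos'],s['tool_rot'],s['ft_force'],(np.linalg.inv(T5)@T[:,3]).round(4))
im=cams.capture('wrist');np.save('T6.npy',T);cv2.imwrite('pics/w6.png',im)
```

```text
[0.61461684 0.06838882 0.02660261] [-3.14058731e+00 -2.54874706e-03 -1.70520462e-01] [0.15682096 0.31051543 2.7396156 ] [ 8.65e-02 -7.00e-04  7.81e-02  1.00e+00]
```

Request:
drive_tool(
  plan=[
    {"tx": -0.15, "ty": 0, "tz": -0.05, "wx": 0, "wy": 0, "wz": 0},
    {"tx": -0.3, "ty": 0, "tz": -0.05, "wx": 0, "wy": 0, "wz": 0},
    {"tx": -0.3, "ty": 0, "tz": -0.05, "wx": 0, "wy": 0, "wz": 0},
  ],
)

```text
time: 15.0
tcp_pos: [0.611, 0.0687, 0.0268]
tool_rot: [-3.141, -0.002, -0.17]
ft_force: [1.8, 0.7, 2.1]
grip_width: 0.0199
```

Request:
drive_tool(
  plan=[
    {"tx": -0.15, "ty": 0, "tz": 0, "wx": 0, "wy": 0, "wz": 0},
    {"tx": -0.15, "ty": 0, "tz": 0, "wx": 0, "wy": 0, "wz": 0},
  ],
)

```text
time: 15.2
tcp_pos: [0.61, 0.0688, 0.0271]
tool_rot: [-3.141, -0.003, -0.17]
ft_force: [4.1, 0.3, 2.7]
grip_width: 0.0198
```

Force reverses between x≈0.6155 (rear stop) and x≈0.611 (front stop) at constant height. So the housing is on the nest floor between the stops, with the middle at x≈0.613. I'll centre it and release.

Request:
drive_tool(
  plan=[
    {"tx": 0.25, "ty": 0, "tz": 0, "wx": 0, "wy": 0, "wz": 0},
    {"tx": 0.25, "ty": 0, "tz": 0, "wx": 0, "wy": 0, "wz": 0},
    {"tx": 0.25, "ty": 0, "tz": 0, "wx": 0, "wy": 0, "wz": 0},
  ],
)

```text
time: 15.5
tcp_pos: [0.6108, 0.0688, 0.0265]
tool_rot: [3.142, 0.001, -0.17]
ft_force: [1.8, 0.4, 3.0]
grip_width: 0.0203
```

Request:
drive_tool(
  plan=[
    {"tx": 0, "ty": 0, "tz": 0, "wx": 0, "wy": 0, "wz": 0},
    {"tx": 0, "ty": 0, "tz": 0, "wx": 0, "wy": 0, "wz": 0},
    {"tx": 0, "ty": 0, "tz": 0, "wx": 0, "wy": 0, "wz": 0},
    {"tx": 0, "ty": 0, "tz": 0, "wx": 0, "wy": 0, "wz": 0},
    {"tx": 0, "ty": 0, "tz": 0, "wx": 0, "wy": 0, "wz": 0},
  ],
  grip=0.5,
)

```text
time: 16.0
tcp_pos: [0.6108, 0.0686, 0.0265]
tool_rot: [3.141, 0.001, -0.17]
ft_force: [0.0, -0.3, -0.4]
grip_width: 0.0462
```

Run:
```python
from h import *
s,T=pose();print(s['tcp_pos'],s['tool_rot'],s['ft_force'],s['grip_width'])
```

```text
[0.61078656 0.06863796 0.0264665 ] [ 3.14142365e+00  8.27881560e-04 -1.70110747e-01] [ 0.00807963 -0.33648965 -0.3503383 ] 0.046234254324751915
```

Request:
drive_tool(
  plan=[
    {"tx": 0, "ty": 0, "tz": -1.5, "wx": 0, "wy": 0, "wz": 0},
    {"tx": 0, "ty": 0, "tz": -4, "wx": 0, "wy": 0, "wz": 0},
    {"tx": -1, "ty": 0, "tz": -7, "wx": 0, "wy": 0, "wz": 0},
    {"tx": -5, "ty": 0, "tz": -7, "wx": 0, "wy": 0, "wz": 0},
    {"tx": -9.6, "ty": 0.1, "tz": -7, "wx": 0, "wy": 0, "wz": 0},
    {"tx": -9.6, "ty": 0.1, "tz": -7, "wx": 0, "wy": 0, "wz": 0},
    {"tx": -9.6, "ty": 0.1, "tz": -7, "wx": 0, "wy": 0, "wz": 0},
    {"tx": -9.6, "ty": 0.1, "tz": -7, "wx": 0, "wy": 0, "wz": 0},
  ],
  grip=1,
)

```text
time: 16.8
tcp_pos: [0.5186, 0.0839, 0.0978]
tool_rot: [-3.14, -0.003, -0.171]
ft_force: [0.0, -0.8, -0.7]
grip_width: 0.0926
```

```bash
cat > red.py <<'E'
from h import *
def red(im,T,lim=384):
    b,g,r=[im[:lim,:,i].astype(int) for i in range(3)]
    m=((r>120)&(g<60)&(b<60)).astype(np.uint8)
    n,l,st,c=cv2.connectedComponentsWithStats(m)
    return [(st[i],c[i].round(1)) for i in range(1,n) if st[i][4]>60]
E
python3 - <<'E'
from red import *
s,T=pose();im=cams.capture('wrist');np.save('T7.npy',T);cv2.imwrite('pics/w7.png',im);print(s['tcp_pos'],s['tool_rot'],s['grip_width'])
for st,c in red(im,T): print(st,c,'world',ray('wrist',*c,.041,T).round(4))
b=cv2.resize(im,(800,600),interpolation=cv2.INTER_CUBIC)
cv2.imwrite('pics/w7b.png',b)
E
```

```text
[0.51861362 0.08389549 0.0978023 ] [-3.14044522 -0.0034086  -0.17105536] 0.09264520684795827
[221 151  12  86 812] [227.2 192.1] world [0.5258 0.1137 0.041 ]
[286 152  13  85 773] [291.2 192.9] world [0.5149 0.055  0.041 ]
```

View pics/w7b.png

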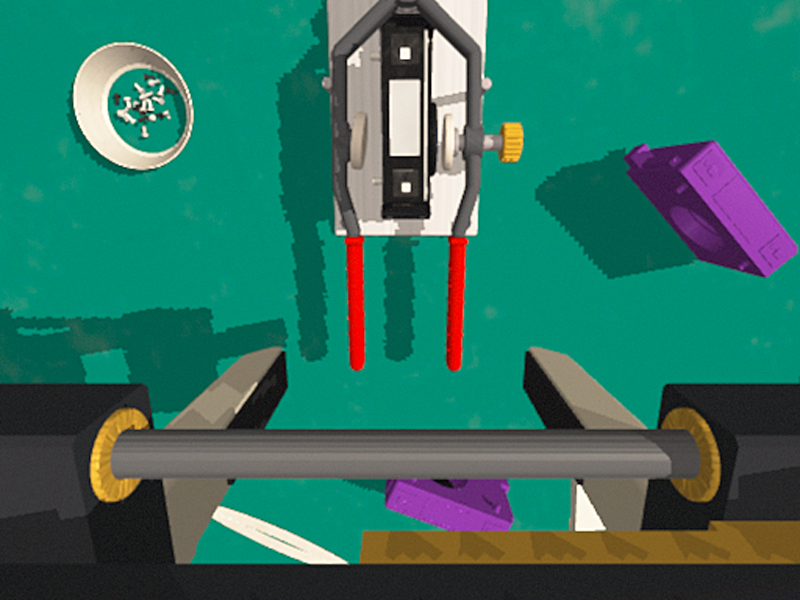

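w7 shows the housing standing in the nest between the jaws at columns 382 to 430, its stop ends snug and its lens side next to the screw pad at (447,142). The open grips are at columns 356 and 457, inside the open fingers. Now down to the handles, with the tip at z≈0.018.

Request:
drive_tool(
  plan=[
    {"tx": 0.1, "ty": 0, "tz": 4, "wx": 0, "wy": 0, "wz": 0},
    {"tx": 0.1, "ty": 0, "tz": 8, "wx": 0, "wy": 0, "wz": 0},
    {"tx": 0.1, "ty": 0, "tz": 11, "wx": 0, "wy": 0, "wz": 0},
    {"tx": 0.1, "ty": 0, "tz": 11.8, "wx": 0, "wy": 0, "wz": 0},
    {"tx": 0.1, "ty": 0, "tz": 11.8, "wx": 0, "wy": 0, "wz": 0},
    {"tx": 0.1, "ty": 0, "tz": 11.8, "wx": 0, "wy": 0, "wz": 0},
  ],
)

```text
time: 17.45
tcp_pos: [0.5192, 0.0841, -0.0203]
tool_rot: [-3.14, -0.003, -0.171]
ft_force: [-0.6, -0.7, 0.2]
grip_width: 0.0929
```

Request:
drive_tool(
  plan=[
    {"tx": 0, "ty": 0, "tz": 0, "wx": 0, "wy": 0, "wz": 0},
    {"tx": 0, "ty": 0, "tz": 0, "wx": 0, "wy": 0, "wz": 0},
    {"tx": 0, "ty": 0, "tz": 0, "wx": 0, "wy": 0, "wz": 0},
    {"tx": 0, "ty": 0, "tz": 0, "wx": 0, "wy": 0, "wz": 0},
    {"tx": 0, "ty": 0, "tz": 0, "wx": 0, "wy": 0, "wz": 0},
    {"tx": 0, "ty": 0, "tz": 0, "wx": 0, "wy": 0, "wz": 0},
    {"tx": 0, "ty": 0, "tz": 0, "wx": 0, "wy": 0, "wz": 0},
    {"tx": 0, "ty": 0, "tz": 0, "wx": 0, "wy": 0, "wz": 0},
  ],
  grip=0.5,
  grip_force=6,
)

```text
time: 18.25
tcp_pos: [0.5165, 0.0838, -0.0213]
tool_rot: [3.141, 0.001, -0.17]
ft_force: [-2.6, 0.6, 2.4]
grip_width: 0.0467
```

Request:
drive_tool(
  plan=[
    {"tx": 0, "ty": 0, "tz": 0, "wx": 0, "wy": 0, "wz": 0},
    {"tx": 0, "ty": 0, "tz": 0, "wx": 0, "wy": 0, "wz": 0},
    {"tx": 0, "ty": 0, "tz": 0, "wx": 0, "wy": 0, "wz": 0},
  ],
  grip=0.42,
  grip_force=6,
)

```text
time: 18.55
tcp_pos: [0.5164, 0.0835, -0.0216]
tool_rot: [3.141, 0.002, -0.17]
ft_force: [-3.5, 0.8, 2.5]
grip_width: 0.0391
```

Request:
drive_tool(
  plan=[
    {"tx": 0, "ty": 0, "tz": 0, "wx": 0, "wy": 0, "wz": 0},
    {"tx": 0, "ty": 0, "tz": 0, "wx": 0, "wy": 0, "wz": 0},
    {"tx": 0, "ty": 0, "tz": 0, "wx": 0, "wy": 0, "wz": 0},
    {"tx": 0, "ty": 0, "tz": 0, "wx": 0, "wy": 0, "wz": 0},
  ],
  grip=0.2,
  grip_force=6,
)

```text
time: 18.95
tcp_pos: [0.5163, 0.0837, -0.0216]
tool_rot: [3.141, 0.002, -0.17]
ft_force: [-6.2, 0.8, 3.5]
grip_width: 0.0363
```

Request:
drive_tool(
  plan=[
    {"tx": 0, "ty": 0, "tz": 0, "wx": 0, "wy": 0, "wz": 0},
    {"tx": 0, "ty": 0, "tz": 0, "wx": 0, "wy": 0, "wz": 0},
    {"tx": 0, "ty": 0, "tz": 0, "wx": 0, "wy": 0, "wz": 0},
    {"tx": 0, "ty": 0, "tz": 0, "wx": 0, "wy": 0, "wz": 0},
  ],
  grip=0.37,
  grip_force=9,
)

```text
time: 19.35
tcp_pos: [0.5163, 0.0838, -0.0216]
tool_rot: [3.141, 0.002, -0.17]
ft_force: [-6.4, 0.9, 2.8]
grip_width: 0.0351
```

Request:
drive_tool(
  plan=[
    {"tx": 0, "ty": 0, "tz": 0, "wx": 0, "wy": 0, "wz": 0},
    {"tx": 0, "ty": 0, "tz": 0, "wx": 0, "wy": 0, "wz": 0},
    {"tx": 0, "ty": 0, "tz": 0, "wx": 0, "wy": 0, "wz": 0},
  ],
  grip=0.35,
  grip_force=12,
)

```text
time: 19.65
tcp_pos: [0.5162, 0.084, -0.0216]
tool_rot: [3.141, 0.002, -0.17]
ft_force: [-5.4, 0.2, 2.4]
grip_width: 0.0332
```

Request:
drive_tool(
  plan=[
    {"tx": 0, "ty": 0, "tz": 0, "wx": 0, "wy": 0, "wz": 0},
    {"tx": 0, "ty": 0, "tz": 0, "wx": 0, "wy": 0, "wz": 0},
    {"tx": 0, "ty": 0, "tz": 0, "wx": 0, "wy": 0, "wz": 0},
  ],
  grip=0.335,
  grip_force=12,
)

```text
time: 19.95
tcp_pos: [0.5161, 0.084, -0.0216]
tool_rot: [3.141, 0.002, -0.17]
ft_force: [-4.7, 1.6, 3.3]
grip_width: 0.031
```

Request:
drive_tool(
  plan=[
    {"tx": 0, "ty": 0, "tz": 0, "wx": 0, "wy": 0, "wz": 0},
    {"tx": 0, "ty": 0, "tz": 0, "wx": 0, "wy": 0, "wz": 0},
    {"tx": 0, "ty": 0, "tz": 0, "wx": 0, "wy": 0, "wz": 0},
  ],
  grip=0.32,
  grip_force=12,
)

```text
time: 20.25
tcp_pos: [0.5164, 0.0842, -0.0217]
tool_rot: [-3.142, 0.002, -0.169]
ft_force: [-4.3, 0.6, 0.2]
grip_width: 0.03
```

Request:
drive_tool(
  plan=[
    {"tx": 0, "ty": 0, "tz": 0, "wx": 0, "wy": 0, "wz": 0},
    {"tx": 0, "ty": 0, "tz": 0, "wx": 0, "wy": 0, "wz": 0},
    {"tx": 0, "ty": 0, "tz": 0, "wx": 0, "wy": 0, "wz": 0},
  ],
  grip=0.31,
  grip_force=9,
)

```text
time: 20.55
tcp_pos: [0.5165, 0.0842, -0.0217]
tool_rot: [-3.141, 0.002, -0.17]
ft_force: [-5.2, 1.3, 0.4]
grip_width: 0.0284
```

Request:
drive_tool(
  plan=[
    {"tx": 0, "ty": 0, "tz": 0, "wx": 0, "wy": 0, "wz": 0},
    {"tx": 0, "ty": 0, "tz": 0, "wx": 0, "wy": 0, "wz": 0},
    {"tx": 0, "ty": 0, "tz": 0, "wx": 0, "wy": 0, "wz": 0},
  ],
  grip=0.3,
  grip_force=7,
)

```text
time: 20.85
tcp_pos: [0.5164, 0.0841, -0.0217]
tool_rot: [3.142, 0.002, -0.17]
ft_force: [-4.9, 1.4, 1.6]
grip_width: 0.028
```

Request:
drive_tool(
  plan=[
    {"tx": 0, "ty": 0, "tz": 0, "wx": 0, "wy": 0, "wz": 0},
    {"tx": 0, "ty": 0, "tz": 0, "wx": 0, "wy": 0, "wz": 0},
    {"tx": 0, "ty": 0, "tz": 0, "wx": 0, "wy": 0, "wz": 0},
  ],
  grip=0.29,
  grip_force=7,
)

```text
time: 21.15
tcp_pos: [0.5163, 0.0839, -0.0217]
tool_rot: [3.141, 0.002, -0.17]
ft_force: [-5.8, 0.7, 2.4]
grip_width: 0.0272
```

Request:
drive_tool(
  plan=[
    {"tx": 0, "ty": 0, "tz": 0, "wx": 0, "wy": 0, "wz": 0},
    {"tx": 0, "ty": 0, "tz": 0, "wx": 0, "wy": 0, "wz": 0},
    {"tx": 0, "ty": 0, "tz": 0, "wx": 0, "wy": 0, "wz": 0},
  ],
  grip=0.28,
  grip_force=6,
)

```text
time: 21.45
tcp_pos: [0.5163, 0.0839, -0.0217]
tool_rot: [3.141, 0.002, -0.17]
ft_force: [-5.5, 1.2, 2.4]
grip_width: 0.0269
```

Request:
drive_tool(
  plan=[
    {"tx": 0, "ty": 0, "tz": 0, "wx": 0, "wy": 0, "wz": 0},
    {"tx": 0, "ty": 0, "tz": 0, "wx": 0, "wy": 0, "wz": 0},
    {"tx": 0, "ty": 0, "tz": 0, "wx": 0, "wy": 0, "wz": 0},
  ],
  grip=0.27,
  grip_force=6,
)

```text
time: 21.75
tcp_pos: [0.5163, 0.0839, -0.0217]
tool_rot: [3.141, 0.002, -0.17]
ft_force: [-5.2, 0.9, 2.1]
grip_width: 0.027
```

Request:
drive_tool(
  plan=[
    {"tx": 0, "ty": 0, "tz": 0, "wx": 0, "wy": 0, "wz": 0},
    {"tx": 0, "ty": 0, "tz": 0, "wx": 0, "wy": 0, "wz": 0},
    {"tx": 0, "ty": 0, "tz": 0, "wx": 0, "wy": 0, "wz": 0},
  ],
  grip=0.255,
  grip_force=6,
)

```text
time: 22.05
tcp_pos: [0.5163, 0.0839, -0.0217]
tool_rot: [3.141, 0.002, -0.17]
ft_force: [-5.4, 0.8, 1.8]
grip_width: 0.0268
```

Request:
drive_tool(
  plan=[
    {"tx": 0, "ty": 0, "tz": 0, "wx": 0, "wy": 0, "wz": 0},
    {"tx": 0, "ty": 0, "tz": 0, "wx": 0, "wy": 0, "wz": 0},
    {"tx": 0, "ty": 0, "tz": 0, "wx": 0, "wy": 0, "wz": 0},
  ],
  grip=0.27,
  grip_force=8,
)

```text
time: 22.35
tcp_pos: [0.5163, 0.0839, -0.0217]
tool_rot: [3.141, 0.002, -0.17]
ft_force: [-5.3, 0.7, 2.4]
grip_width: 0.0267
```

Run:
```python
from h import *
im=cams.capture('wrist');cv2.imwrite('pics/w8.png',im);cv2.imwrite('pics/s8.png',cams.capture('scene'));cv2.imwrite('pics/t8.png',cams.capture('top'))
s,T=pose();np.save('T8.npy',T);print(s['grip_width'],s['tcp_pos'])
```

```text
0.026430013419692186 [ 0.51628798  0.08394097 -0.02169567]
```

The fingers stall at 26.5–27 mm and barely move from 6 to 8 N. That is past the peak and about 10 mm beyond first contact, so the lens is seated. A stall under a capped force can't happen on the falling slope. Now opening.

Request:
drive_tool(
  plan=[
    {"tx": 0, "ty": 0, "tz": 0, "wx": 0, "wy": 0, "wz": 0},
    {"tx": 0, "ty": 0, "tz": 0, "wx": 0, "wy": 0, "wz": 0},
    {"tx": 0, "ty": 0, "tz": 0, "wx": 0, "wy": 0, "wz": 0},
    {"tx": 0, "ty": 0, "tz": 0, "wx": 0, "wy": 0, "wz": 0},
    {"tx": 0, "ty": 0, "tz": 0, "wx": 0, "wy": 0, "wz": 0},
    {"tx": 0, "ty": 0, "tz": 0, "wx": 0, "wy": 0, "wz": 0},
    {"tx": 0, "ty": 0, "tz": 0, "wx": 0, "wy": 0, "wz": 0},
    {"tx": 0, "ty": 0, "tz": 0, "wx": 0, "wy": 0, "wz": 0},
  ],
  grip=0.6,
)

```text
time: 23.3
tcp_pos: [0.5183, 0.0837, -0.0212]
tool_rot: [-3.141, -0.002, -0.17]
ft_force: [2.1, 0.6, 0.4]
grip_width: 0.0561
```

Request:
drive_tool(
  plan=[
    {"tx": 0, "ty": 0, "tz": 0, "wx": 0, "wy": 0, "wz": 0},
    {"tx": 0, "ty": 0, "tz": 0, "wx": 0, "wy": 0, "wz": 0},
    {"tx": 0, "ty": 0, "tz": 0, "wx": 0, "wy": 0, "wz": 0},
    {"tx": 0, "ty": 0, "tz": 0, "wx": 0, "wy": 0, "wz": 0},
    {"tx": 0, "ty": 0, "tz": 0, "wx": 0, "wy": 0, "wz": 0},
    {"tx": 0, "ty": 0, "tz": 0, "wx": 0, "wy": 0, "wz": 0},
    {"tx": 0, "ty": 0, "tz": 0, "wx": 0, "wy": 0, "wz": 0},
    {"tx": 0, "ty": 0, "tz": 0, "wx": 0, "wy": 0, "wz": 0},
  ],
  grip=1,
)

```text
time: 24.1
tcp_pos: [0.5174, 0.0837, -0.0213]
tool_rot: [-3.142, 0.0, -0.17]
ft_force: [-0.0, 0.3, 0.5]
grip_width: 0.0929
```

Request:
drive_tool(
  plan=[
    {"tx": 0, "ty": 0, "tz": 0, "wx": 0, "wy": 0, "wz": 0},
    {"tx": 0, "ty": 0, "tz": 0, "wx": 0, "wy": 0, "wz": 0},
    {"tx": 0, "ty": 0, "tz": 0, "wx": 0, "wy": 0, "wz": 0},
    {"tx": 0, "ty": 0, "tz": -3, "wx": 0, "wy": 0, "wz": 0},
    {"tx": 0, "ty": 0, "tz": -7, "wx": 0, "wy": 0, "wz": 0},
    {"tx": 0, "ty": 0, "tz": -11.8, "wx": 0, "wy": 0, "wz": 0},
    {"tx": 0, "ty": 0, "tz": -11.8, "wx": 0, "wy": 0, "wz": 0},
    {"tx": 0, "ty": 0, "tz": -11.8, "wx": 0, "wy": 0, "wz": 0},
  ],
)

```text
time: 24.9
tcp_pos: [0.5181, 0.0837, 0.0977]
tool_rot: [-3.141, -0.003, -0.17]
ft_force: [-0.3, 0.6, 0.1]
grip_width: 0.0928
```

Run:
```python
from red import *
s,T=pose();im=cams.capture('wrist');np.save('T9.npy',T);cv2.imwrite('pics/w9.png',im);print(s['time'],s['tcp_pos'],s['tool_rot'],s['ft_force'],s['grip_width'])
for st,c in red(im,T): print(st,c,'world',ray('wrist',*c,.041,T).round(4))
# compare with before: sticker (white) blob of housing & lens darkness
a=cv2.imread('pics/w7.png')
for n,i,t in(('w7',a,np.load('T7.npy')),('w9',im,T)):
    m=(i[:150,235:285].min(2)>190).astype(np.uint8);k,l,st,c=cv2.connectedComponentsWithStats(m)
    print(n,[(st[j].tolist(),ray('wrist',c[j][0]+235,c[j][1],.074,t)[:2].round(4)) for j in range(1,k) if st[j][4]>20])
    for r in(72,90,105): print(r,i[r,238:290].mean(1).astype(int).tolist())
```

```text
24.9 [0.51806647 0.08369958 0.09774396] [-3.14088490e+00 -2.56756046e-03 -1.70474711e-01] [-0.34994579  0.61671052  0.08155394] 0.09283508941598587
[220 150  13  87 811] [226.8 191.9] world [0.5254 0.1138 0.041 ]
[286 151  13  86 777] [290.9 192.2] world [0.5151 0.055  0.041 ]
w7 [([44, 0, 6, 6, 21], array([0.6614, 0.0439])), ([41, 19, 9, 44, 336], array([0.6364, 0.0492])), ([37, 20, 2, 94, 98], array([0.6224, 0.0573])), ([21, 31, 6, 7, 42], array([0.6441, 0.0636])), ([14, 52, 19, 48, 884], array([0.6171, 0.0685])), ([45, 67, 5, 24, 79], array([0.6129, 0.0518])), ([34, 111, 16, 39, 396], array([0.5738, 0.0596])), ([22, 117, 6, 6, 31], array([0.5858, 0.073 ])), ([0, 141, 20, 9, 162], array([0.5686, 0.0881]))]
72 [160, 159, 163, 162, 167, 150, 92, 26, 32, 33, 5, 211, 247, 229, 230, 229, 229, 228, 228, 228, 227, 227, 227, 226, 227, 225, 225, 225, 227, 237, 185, 43, 4, 178, 239, 170, 4, 15, 19, 29, 20, 100, 218, 243, 238, 239, 235, 225, 222, 221, 222, 232]
90 [158, 160, 163, 161, 164, 172, 129, 35, 31, 34, 17, 145, 227, 236, 230, 230, 228, 228, 225, 225, 224, 223, 224, 224, 223, 222, 222
[... 737 characters left out ...]
, 32, 26, 40, 197, 241, 232, 230, 228, 228, 228, 227, 228, 226, 227, 226, 228, 224, 225, 223, 223, 227, 240, 177, 6, 17, 179, 214, 124, 0, 128, 234, 246, 237, 235, 233, 234, 237, 238, 204, 182, 198, 202, 202, 225]
90 [159, 160, 162, 162, 169, 127, 41, 33, 30, 5, 206, 246, 233, 228, 229, 228, 226, 226, 225, 224, 224, 223, 222, 223, 223, 221, 223, 225, 239, 187, 41, 4, 185, 234, 170, 64, 4, 132, 170, 224, 243, 238, 232, 190, 117, 87, 114, 202, 236, 238, 241, 241]
105 [160, 160, 163, 171, 136, 56, 25, 36, 35, 31, 35, 31, 32, 28, 35, 28, 29, 30, 32, 34, 32, 34, 29, 35, 34, 31, 32, 33, 32, 31, 14, 114, 214, 175, 1, 22, 41, 141, 177, 166, 167, 162, 165, 169, 141, 103, 118, 144, 154, 166, 176, 173]
```

Before against after, the handles are back at the open positions they had at the start (within 0.3 mm). The dark bezel strip beside the silver face shrank from about 5 px to 1 px at roughly 1 px/mm, so the lens is home. The housing hasn't moved lengthwise. Handing in.

```bash
python3 -c "
from cell import bot
print(bot.hand_in())"
```

```text
the job is handed in; nothing more can be done
None
```

I stood the silver-faced housing in the nest with its lens towards the brass set screw and squeezed the two red handles until the lens seated. Then I let them spring open, backed the gripper clear, and handed in at about 25 s of the 69 s.

**Last checks**
- **Lens:** the fingers passed the force peak and then stalled at about 27 mm over the grips. They gave only about 0.4 mm more when I raised the cap from 6 to 8 N. In the final wrist picture the bezel strip beside the silver face had shrunk from about 5 px to 1 px, at roughly 1 px per mm.
- **Handles:** both grips are back within about 0.3 mm of their open positions.
- **Housing:** it stands in the nest and moved less than 1 mm lengthwise. It is turned about 0.03 rad, well inside the limit.
- **Robot:** it is clear of everything, and I saw no bystander touched, though I didn't measure the bystanders at the end.

**What disagreed**
- **Fingertips short of the TCP:** the real fingertips end about 39.5 mm short of the reported TCP, so my first grip closed on air above the housing. I calibrated this by touching the empty desk at about 9 N, and the second grip held.
- **Nest position:** my picture estimate of the nest was about 4 mm too far towards the pivot. The housing met the rear stop with about 18 N of force before I centred it by feel between the two stops.

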